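# Put the thread reels away: screw the jar shut and hang up the basket

## Task

Put every thread reel into the glass jar, then close the jar: set the blue lid level on top of its orange threads, turn it back (anticlockwise) until it drops past the thread starts, and screw it clockwise fully home so that its handle bar lines up with the two red marks. Also hang the empty wooden basket by its handle on the hook of the stand, and leave the hoops and the spool stand where they are.

Things in the scene. Friction and masses are not known exactly. Their poses are not given: they have to be found in the camera images.
- jar: glass storage jar fixed to the table, 132 mm diameter, rim 150 mm high, inner floor at 6 mm; origin at the centre of its underside, z up. Aluminium neck, 102 mm outer diameter from 115 to 150 mm height (rim tapered to 92 mm), with two orange thread ridges half a turn apart. Two red marks on the outside, on its +x and -x axes, 105 to 111 mm high, reach out to 81 mm radius.
- jar_mouth (a point): centre of the jar's open mouth, level with the rim, 150 mm above the table; clear opening 82 mm wide; axes as the jar's. Inside, below the neck, the jar is 122 mm wide. Reels let go one above the other in the middle may pile up on end past the rim: let them go off centre, on different sides
- thread_start (a point): open end of one orange ridge (the other is half a turn on), at 57 mm radius. Angles are anticlockwise from above, from the jar's +x axis: the ridge runs from the stop at -10 deg to this start at 60 deg, standing out to 57 mm radius, underside rising from 131 to 134 mm height, top from 136 to 139 mm. From 60 to 166 deg is a gap. All repeats half a turn on.
- thread_stop (a point): black stop at the closed end of that ridge, at -10 deg (the other stop half a turn on), 6 mm wide, from 127 to 147 mm height: lugs cannot pass it, neither above nor below the ridge
- lid: blue screw lid, 135 mm diameter, 32 mm high without its handle, 160 g; origin at the centre of its lower edge, z up, lying right way up on the table at the start. The handle bar and the two lugs lie along its x axis, so it is the same after half a turn. Clearance round the jar's neck 2 to 4 mm. Turning it meets only friction until the stop.
- lid_bar (a point): middle of the lid's white upright handle bar: 66 mm long along the lid's x axis, 14 mm thick, from 32 to 62 mm above the lid's lower edge; this point is at 47 mm. Fully home the bar is in line with the jar's red marks (jar x axis).
- lid_lug (a point): lug on the lid's +x axis (the other at -x), 14 mm wide, bottom 6 mm of the lid, reaching in to 53 mm radius. Lid x axis 0 to 64 deg anticlockwise of the jar's: lugs on the ridges, lid origin 136 to 140 mm above the jar's. 68 to 159 deg: lugs in the gaps, lid drops on the rim, origin at 124 mm. Clockwise from there they run under the ridges, same height, to the stop at 0 deg.
- hook_stand: steel stand fixed to the table: base plate 130 by 120 mm, a post of 18 mm diameter, 222 mm high, at the origin (on the table, z up), and a rod hook of 8 mm rod that runs from the post's top along the stand's -x axis, dips to a seat and turns up at the end (tip 106 mm from the post, 228 mm high).
- hook_seat (a point): where the middle of the basket's handle bar lies when hung: 70 mm along -x from the post, 211 mm above the table, 4 mm above the rod's top at the seat; the bar lies across the rod, along the stand's y axis
- basket: empty wooden basket 72 mm (x) by 124 mm (y), 48 mm high, 180 g; origin at the centre of its underside, z up. Two uprights at its ends carry a round horizontal handle bar (8 mm thick, along y, free length 88 mm) at 130 mm height; on the bar's middle stands a dark square grip block, 22 by 22 mm, from 133 to 167 mm height, to be pinched from above.
- basket_bar (a point): middle of the basket's handle bar, 130 mm above its underside; axes as the basket's
- reel1_mid (a point): thread reel (red), a plain cylinder 62 mm tall, 34 mm diameter, 50 g, standing on end at the start; this point is its middle, 31 mm above its lower end; z along its axis. One or two of the four reels are absent.
- reel2_mid (a point): thread reel (green), a plain cylinder 62 mm tall, 34 mm diameter, 50 g, standing on end at the start; this point is its middle, 31 mm above its lower end; z along its axis. One or two of the four reels are absent.
- reel3_mid (a point): thread reel (yellow), a plain cylinder 62 mm tall, 34 mm diameter, 50 g, standing on end at the start; this point is its middle, 31 mm above its lower end; z along its axis. One or two of the four reels are absent.
- reel4_mid (a point): thread reel (blue), a plain cylinder 62 mm tall, 34 mm diameter, 50 g, standing on end at the start; this point is its middle, 31 mm above its lower end; z along its axis. One or two of the four reels are absent.
- hoops: bystander: a pair of nested bamboo hoops lying flat, 130 mm across, 14 mm high; origin at the centre on the table; leave alone
- spool_stand: bystander: red plastic spool stand, base 90 by 120 mm, 54 mm high; origin at the centre of its underside; leave alone
Mind the look-alikes: they are no part of the job. Leave any turquoise look-alike of the part that bears reel2_mid alone.

How it is judged:
By the outcome, as a careful person would: the job done as asked, in the order asked, and still so for the second after the job is handed in, with the robot touching nothing.
Of reel1, reel2, reel3, reel4 only 2 to 3 are there at a start; the rules pass over those that are not, and their reading is None.
At some moment in a run one of reel1, reel2, reel3, reel4 may be knocked a few centimetres aside while the robot is not near it.
It also fails if it takes over 210 s, if anything falls off the work surface, if the arm or the gripper's body presses on something with over 40 N, if the wrist force passes 120 N, or if a joint passes its speed limit or range.

## Robot

A 7-joint arm with a two-finger parallel gripper is mounted at the origin on the work surface. World frame = base frame: x ahead of the robot, y to its left, z up, the work surface at z = 0. Lengths are in m, angles in rad, forces in N, time in s.
With the tool pointing down it reaches from about 0.35 to 0.9 m from the base axis. Payload 8.1 kg.
Tool frame: the origin (TCP) lies at the very end of the fingers, on their centre line; the grasp point (between the pads) lies 19 mm behind it; z points along the fingers, y is the direction in which the jaws open and shut (so a half turn about z gives the same grasp; the last joint's range is limited). The gripper opens to 92 mm and grips with 3 to 60 N. Pads are 19 mm wide; open, the fingers measure 130 mm over their backs; the gripper's body (75 mm by 190 mm) begins 47 mm behind the grasp point.
Start: joints at [1.056, 0.434, 0.025, 1.573, -0.012, 1.134, -0.075], TCP at [0.25, -0.573, 0.227] pointing down, gripper open.
Joint ranges: [-2.62, 2.62], [-0.44, 2.09], [-1.27, 1.32], [0.08, 2.57], [-1.32, 4.46], [0.12, 2], [-2.74, 2.74]. Speed limits (rad/s): [2.22, 2.22, 3.01, 3.01, 3.14, 3.14, 3.14].

## Interface

Orientations are given as a rotation vector (axis times angle).
In Python, from cell import observe, get_image, sign_off gives the robot as it stands.
- The arm moves only by the tool arm_command, never from a script. Its argument "deltas" is a list of rows, each an object with "xyz": the shift along the tool's x, y, z in cm, a list of three; "turn": the turn about the tool's z in degrees; "jaw": the closure in counts, from 0 (fully open) to 255 (shut). A call has 1 to 5 rows; each row is the pose to reach, as a shift and turn from the pose measured when the call began, along the tool's axes at that moment; what a row does not reach only later rows make up. A row lasts 1/12 s, in which the tool goes at most 41.7 mm and 7.16 degrees, less where a joint would pass 70% of its speed; a pose out of reach is approached as far as the arm can. A call with a gripper value outside its range is refused whole. The fingers move at their own pace and stop on an object; "force" is the grip in N (left out, the last holds). Time passes only in rows, so rows that repeat a pose let the fingers close. It gives the time, the measured TCP pose, the force and the opening at its end, in the units of the state.
- observe(): the state, without advancing time (a new reading comes with each control period).
- get_image(name): name is "scene" or "top"; returns a dict with "frame" (384x512x3 uint8, red, green, blue), "depth" (384x512 float32, m along the optical axis (not along the pixel's ray), 0 where there is no reading), "camera_matrix" (3x3 intrinsics, pixels), "distortion" ([k1, k2, p1, p2, k3] as OpenCV has them; the pictures are not rectified), "cam_to_world" (4x4, takes a point from camera to world coordinates). Camera axes: x right, y up, looking along -z (the intrinsics and any distortion apply to the point x, -y, -z); pixel columns grow to the right and rows downward; lengths in m; the calibration is good to about 2 mm. A picture is of the moment at which its call begins.
- sign_off(): hands the job in, once; it reports no verdict.
The state is a dict: "clock": time; "joints": joint angles; "dq": joint speeds; "joint_efforts": joint torques, N m; "position": TCP position; "ee_rot": TCP orientation; "force": force on the tool from outside, world axes, zero at the start; "ft_torque": the same for the moment, N m; "width": opening from 0.0 (shut) to 1.0 (fully open).
Only numpy, scipy, OpenCV 4.12 (cv2) and the standard library are available. Lean on these libraries where they do the work, as an engineer would, in place of code of your own. Each camera call takes 0.05 s, during which the arm holds its last target.

## Working session

There is one attempt and no reset: what is moved stays moved. The work goes in short steps, Python scripts to look and compute and a tool call to move; the robot and the scene stay as the last step left them, time stands still between calls to the robot, and variables do not carry over. Pictures are saved under pics/ and viewed, and the job is handed in when it is done.

Besides the shell and the picture viewer there is one more tool, called after "Request:" as name(argument=value, ...), one argument or row to a line, values as JSON. arm_command: Moves the arm, as the interface text tells. Its arguments: {"type":"object","properties":{"deltas":{"type":"array","items":{"type":"object","properties":{"xyz":{"type":"array","items":{"type":"number"}},"turn":{"type":"number"},"jaw":{"type":"number"}}}},"force":{"type":"number"}},"required":["deltas"]}

```bash
mkdir -p pics; ls; cat > h.py <<'E'
import numpy as np, cv2
from cell import observe, get_image, sign_off
from scipy.spatial.transform import Rotation as R
def snap(name,tag):
    d=get_image(name); cv2.imwrite(f'pics/{tag}.png',cv2.cvtColor(d['frame'],cv2.COLOR_RGB2BGR))
    np.savez(f'{tag}.npz',**{k:np.asarray(v) for k,v in d.items()}); return d
def cloud(d):
    H,W=d['depth'].shape
    u,v=np.meshgrid(np.arange(W),np.arange(H))
    p=cv2.undistortPoints(np.stack([u,v],-1).reshape(-1,1,2).astype(np.float64),d['camera_matrix'],d['distortion']).reshape(H,W,2)
    z=d['depth']
    P=np.stack([p[...,0]*z,-p[...,1]*z,-z,np.ones_like(z)],-1)
    P=P@np.asarray(d['cam_to_world']).T
    P[z==0]=np.nan
    return P[...,:3]
def st():
    o=observe(); r=R.from_rotvec(o['ee_rot']).as_matrix()
    print('t',round(o['clock'],2),'pos',np.round(o['position'],4),'w',round(o['width'],3),'F',np.round(o['force'],1))
    print(np.round(r,3)); return o,r
E
python3 - <<'E'
from h import *
o,r=st(); print(o)
for n in('scene','top'):
    d=snap(n,n+'0'); print(n,d['cam_to_world'],d['camera_matrix'],d['distortion'])
E
```

```text
pics
t 0.0 pos [ 0.2499 -0.5723  0.226 ] w 0.999 F [ 0.5  0.3 -0.3]
[[ 0.916  0.4   -0.001]
 [ 0.4   -0.916  0.001]
 [-0.    -0.002 -1.   ]]
{'clock': 0.0, 'joints': array([ 1.05637862,  0.43519288,  0.02496774,  1.5741106 , -0.0115989 ,
        1.13397996, -0.07511587]), 'dq': array([ 0.00035864, -0.00014804,  0.00048852,  0.00075191,  0.00046617,
       -0.00095639, -0.00111416]), 'joint_efforts': array([ 4.49948652e-05, -6.67840862e+01,  9.84716713e-01, -3.14462793e+01,
       -6.07933220e-02,  4.27817472e-02,  1.87264268e-04]), 'position': array([ 0.24991698, -0.57229913,  0.22595838]), 'ee_rot': array([-3.07380665e+00, -6.41894077e-01,  7.07608211e-04]), 'force': array([ 0.51735427,  0.30430644, -0.28336768]), 'ft_torque': array([0.01627833, 0.01245047, 0.0188484 ]), 'width': 0.9988425611903828}
scene [[ 3.88212686e-01 -7.84959973e-01  4.82834083e-01  1.04458378e+00]
 [ 9.21569761e-01  3.30832144e-01 -2.03123774e-01 -2.10217879e-01]
 [-2.93002744e-04  5.23820517e-01  8.51828610e-01  9.92402166e-01]
 [ 0.00000000e+00  0.00000000e+00  0.00000000e+00  1.00000000e+00]] [[374.71347623   0.         254.27081271]
 [  0.         374.71347623 195.02532212]
 [  0.           0.           1.        ]] [-0.04635396  0.          0.          0.          0.        ]
top [[ 0.00855598  0.98556921 -0.16905659  0.36024311]
 [-0.99995204  0.00762693 -0.00614411 -0.00675712]
 [-0.00476606  0.16910105  0.9855872   1.29668826]
 [ 0.          0.          0.          1.        ]] [[448.30071423   0.         259.59714864]
 [  0.         448.30071423 195.17064338]
 [  0.           0.           1.        ]] [-0.00880024  0.          0.          0.          0.        ]
```

View pics/scene0.png

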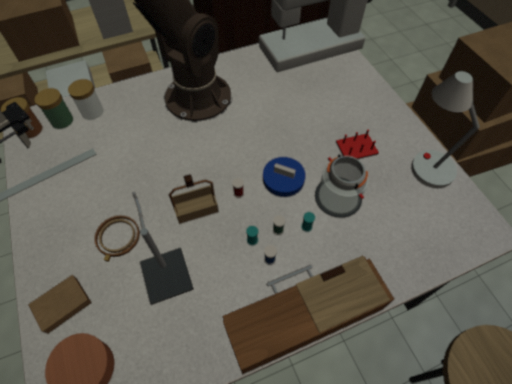

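View pics/top0.png

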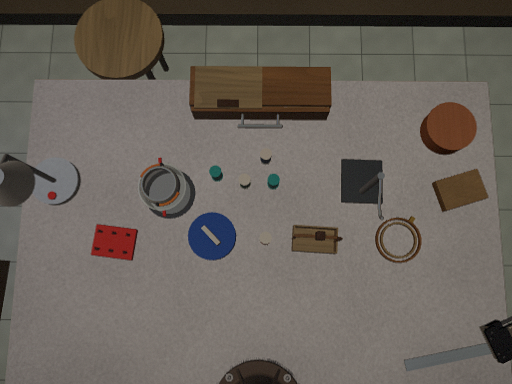

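```bash
python3 - <<'E'
import cv2,numpy as np
a=cv2.imread('pics/scene0.png')[165:285,215:335]; b=cv2.imread('pics/top0.png')[140:260,190:310]
f=lambda x:cv2.resize(np.clip(x*1.8,0,255).astype('uint8'),(400,400),interpolation=cv2.INTER_CUBIC)
cv2.imwrite('pics/c1.png',np.hstack([f(a),f(b)]))
a=cv2.imread('pics/scene0.png')[140:220,310:390]; b=cv2.imread('pics/top0.png')[145:225,125:205]
cv2.imwrite('pics/c2.png',np.hstack([f(a),f(b)]))
E
```

```text
(no output)
```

View pics/c1.png

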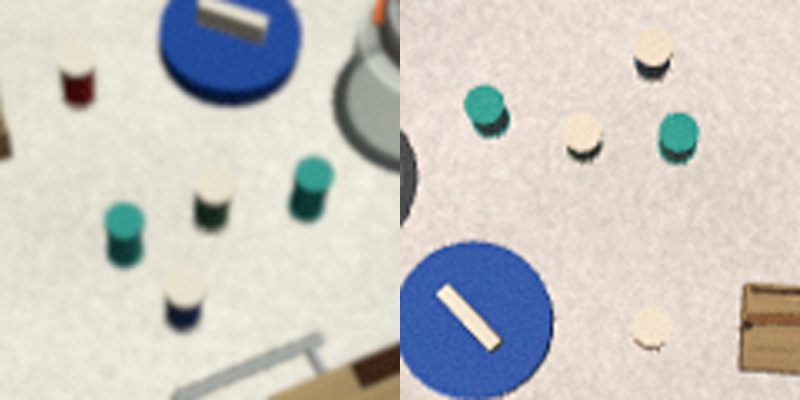

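View pics/c2.png

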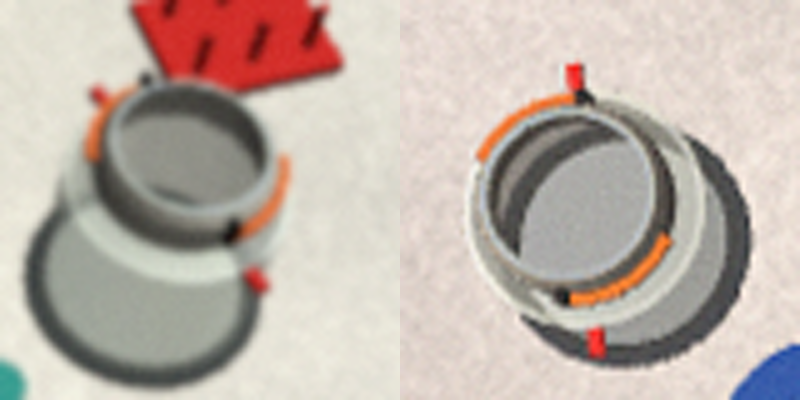

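```bash
cat > m.py <<'E'
from h import *
def load(t): return dict(np.load(t+'.npz'))
if __name__=='__main__':
    for t in('top0','scene0'):
        d=load(t);P=cloud(d);hsv=cv2.cvtColor(d['frame'],cv2.COLOR_RGB2HSV);d['P']=P
        print(t)
        # table check
        print('z table med',np.nanmedian(P[...,2]))
        # reels: tops z 50..70
        boxes={'top0':dict(blue=(266,157),green=(245,181),red=(265,238),tq1=(216,172),tq2=(273,181)),'scene0':dict(blue=(269,255),green=(278,225),red=(238,187),tq1=(308,217),tq2=(251,231))}[t]
        for k,(u,v) in boxes.items():
            s=P[v-10:v+11,u-10:u+11].reshape(-1,3); m=(s[:,2]>.056)&(s[:,2]<.07)
            print(k,m.sum(),np.round((s[m].min(0)+s[m].max(0))/2,4),np.round(s[m].mean(0),4))
        # lid
        X=P.reshape(-1,3);
        m=(hsv[...,0]>100)&(hsv[...,0]<130)&(hsv[...,1]>150)&(P[...,2]>.026)&(P[...,2]<.037)
        l=P[m]; c=np.median(l,0);print('lid',m.sum(),np.round((l.min(0)+l.max(0))/2,4),np.round(l.mean(0),4))
        c=(l.min(0)+l.max(0))/2
        dd=np.linalg.norm(P[...,:2]-c[:2],axis=-1)
        m=(dd<.06)&(P[...,2]>.055)&(P[...,2]<.07);b=P[m][:,:2]
        w,V=np.linalg.eigh(np.cov(b.T));a=np.degrees(np.arctan2(V[1,1],V[0,1]));print('bar',m.sum(),b.mean(0),a,P[m][:,2].mean())
        # red marks
        rm=((hsv[...,0]<6)|(hsv[...,0]>174))&(hsv[...,1]>170)&(P[...,2]>.095)&(P[...,2]<.12)
        n,L,_,_=cv2.connectedComponentsWithStats(rm.astype('uint8'))
        for i in range(1,n): print('redmark',(L==i).sum(),np.round(P[L==i].mean(0),4), np.argwhere(L==i).mean(0))
        # jar rim
        m=(P[...,2]>.145)&(P[...,2]<.155); 
        n,L,_,_=cv2.connectedComponentsWithStats(m.astype('uint8'))
        for i in range(1,n):
            if (L==i).sum()>20: 
                q=P[L==i]; A=np.c_[2*q[:,:2],np.ones(len(q))];s=np.linalg.lstsq(A,(q[:,:2]**2).sum(1),rcond=None)[0]
                print('rim?',len(q),np.round(q.mean(0),4),np.argwhere(L==i).mean(0),'circ',np.round(s[:2],4),np.sqrt(s[2]+s[0]**2+s[1]**2))
E
python3 m.py
```

```text
top0
z table med -0.0006116700265559327
blue 113 [ 0.6921 -0.0148  0.0627] [ 0.6914 -0.0147  0.062 ]
green 111 [0.6166 0.0466 0.0622] [0.6168 0.0458 0.0617]
red 117 [ 0.4542 -0.0149  0.062 ] [ 0.4536 -0.015   0.0619]
tq1 113 [0.6394 0.1288 0.0617] [0.6394 0.1284 0.0619]
tq2 115 [ 0.6167 -0.0377  0.0626] [ 0.617  -0.0372  0.0621]
lid 1517 [0.4602 0.1349 0.0315] [0.4598 0.1352 0.032 ]
bar 121 [0.46042243 0.13690398] -135.14847569029067 0.06166287885718044
redmark 9 [0.6595 0.2741 0.1106] [159.77777778 159.55555556]
redmark 15 [0.5133 0.2553 0.1114] [213. 164.]
rim? 277 [0.5804 0.262  0.1491] [185.68231047 159.46931408] circ [0.5851 0.2652] 0.04590437591168227
scene0
z table med -0.0012364224816380776
blue 124 [ 0.6939 -0.016   0.0613] [ 0.6941 -0.0165  0.0617]
green 108 [0.6203 0.043  0.06  ] [0.6213 0.0434 0.06  ]
red 91 [ 0.4582 -0.0172  0.0602] [ 0.4586 -0.0169  0.06  ]
tq1 99 [0.6432 0.1274 0.0623] [0.6432 0.1263 0.0609]
tq2 114 [ 0.6213 -0.0389  0.0605] [ 0.6217 -0.0391  0.0603]
lid 908 [0.5544 0.0838 0.0314] [0.4739 0.1278 0.0305]
bar 0 [nan nan] nan nan
redmark 2 [0.5156 0.2528 0.1098] [159.  329.5]
redmark 6 [0.6622 0.2707 0.1105] [196.         360.83333333]
rim? 87 [-0.0565  0.6371  0.1498] [ 12.31034483 346.1954023 ] circ [-0.0839  0.6583] 0.05426421128250196
rim? 95 [ 0.0571 -0.0115  0.1498] [ 74.56842105 193.94736842] circ [-0.0001  0.0002] 0.07287477880768356
rim? 196 [0.5951 0.2587 0.1479] [171.43367347 347.67857143] circ [0.5898 0.2622] 0.044724376798562
  avg = a.mean(axis, **keepdims_kw)
  ret = um.true_divide(
m.py:21: RuntimeWarning: Degrees of freedom <= 0 for slice
  w,V=np.linalg.eigh(np.cov(b.T));a=np.degrees(np.arctan2(V[1,1],V[0,1]));print('bar',m.sum(),b.mean(0),a,P[m][:,2].mean())
  c *= np.true_divide(1, fact)
  c *= np.true_divide(1, fact)
m.py:21: RuntimeWarning: Mean of empty slice.
  w,V=np.linalg.eigh(np.cov(b.T));a=np.degrees(np.arctan2(V[1,1],V[0,1]));print('bar',m.sum(),b.mean(0),a,P[m][:,2].mean())
  ret = ret.dtype.type(ret / rcount)
```

```bash
python3 - <<'E'
from m import *
for t,bx in(('top0',dict(stand=(300,420,140,225),basket=(285,350,215,262))),('scene0',dict(stand=(125,200,185,305),basket=(160,225,170,225)))):
    d=load(t);P=cloud(d)
    for k,(a,b,c,e) in bx.items():
        q=P[c:e,a:b].reshape(-1,3); q=q[~np.isnan(q[:,2])]
        for lo,hi in((.003,.02),(.04,.055),(.125,.14),(.155,.175),(.195,.215),(.215,.24)):
            s=q[(q[:,2]>lo)&(q[:,2]<hi)]
            if len(s)>3:
                r=cv2.minAreaRect(s[:,:2].astype(np.float32)) 
                print(t,k,lo,len(s),'min',np.round(s.min(0),3),'max',np.round(s.max(0),3),'mean',np.round(s.mean(0),4),'rect',np.round(r[0],4),np.round(r[1],3),round(r[2],1))
        if k=='stand':
            s=q[q[:,2]>.19]; s=s[np.argsort(s[:,0])]; print(np.round(s[::max(1,len(s)//25)],3).tolist())
E
python3 - <<'E'
import cv2,numpy as np
a=cv2.imread('pics/scene0.png')[165:305,120:260]; b=cv2.imread('pics/top0.png')[150:260,285:395]
f=lambda x:cv2.resize(np.clip(x*1.8,0,255).astype('uint8'),(400,400),interpolation=cv2.INTER_CUBIC)
cv2.imwrite('pics/c3.png',np.hstack([f(a),f(b)]))
E
```

```text
top0 stand 0.003 2491 min [ 0.498 -0.47   0.003] max [ 0.753 -0.116  0.02 ] mean [ 0.6202 -0.2922  0.0091] rect [ 0.6254 -0.2931] [0.254 0.354] 0.1
top0 stand 0.04 9 min [ 0.588 -0.296  0.041] max [ 0.6   -0.287  0.055] mean [ 0.5926 -0.2898  0.0473] rect [ 0.5924 -0.29  ] [0.014 0.005] 32.3
top0 stand 0.125 10 min [ 0.586 -0.299  0.125] max [ 0.599 -0.287  0.138] mean [ 0.5911 -0.2913  0.1309] rect [ 0.5914 -0.2917] [0.017 0.005] 45.4
top0 stand 0.155 20 min [ 0.587 -0.298  0.156] max [ 0.602 -0.287  0.175] mean [ 0.5912 -0.291   0.1647] rect [ 0.593  -0.2908] [0.017 0.006] 27.8
top0 stand 0.195 93 min [ 0.499 -0.3    0.196] max [ 0.599 -0.287  0.215] mean [ 0.5426 -0.2932  0.2085] rect [ 0.5494 -0.2939] [0.1   0.012] 1.7
top0 stand 0.215 99 min [ 0.488 -0.305  0.215] max [ 0.606 -0.286  0.235] mean [ 0.5702 -0.2945  0.2207] rect [ 0.5469 -0.2918] [0.018 0.118] 85.4
[[0.488, -0.293, 0.23], [0.492, -0.291, 0.23], [0.499, -0.29, 0.218], [0.505, -0.291, 0.212], [0.51, -0.292, 0.21], [0.515, -0.296, 0.205], [0.522, -0.296, 0.208], [0.528, -0.297, 0.204], [0.532, -0.291, 0.206], [0.54, -
[... 2493 characters left out ...]
4], [0.604, -0.294, 0.219], [0.605, -0.296, 0.212], [0.605, -0.301, 0.212], [0.606, -0.302, 0.218]]
scene0 basket 0.003 422 min [ 0.343 -0.265  0.003] max [ 0.524 -0.033  0.02 ] mean [ 0.4523 -0.1602  0.0086] rect [ 0.4196 -0.1547] [0.188 0.181] 67.1
scene0 basket 0.04 223 min [ 0.415 -0.219  0.04 ] max [ 0.498 -0.094  0.055] mean [ 0.4603 -0.1563  0.0456] rect [ 0.4562 -0.1563] [0.125 0.077] 85.8
scene0 basket 0.125 93 min [ 0.45  -0.206  0.126] max [ 0.468 -0.106  0.14 ] mean [ 0.4588 -0.1561  0.1315] rect [ 0.4599 -0.1564] [0.1   0.014] 84.7
scene0 basket 0.155 70 min [ 0.444 -0.167  0.156] max [ 0.469 -0.145  0.168] mean [ 0.4589 -0.1565  0.1636] rect [ 0.4565 -0.156 ] [0.022 0.025] 87.9
```

View pics/c3.png

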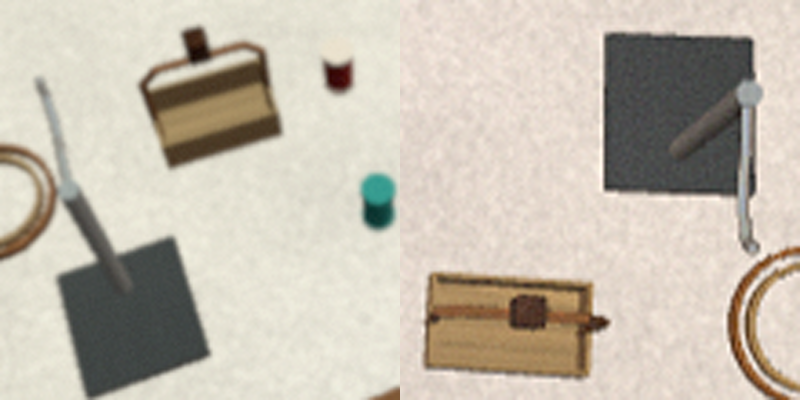

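Request:
arm_command(
  deltas=[
    {"xyz": [1,1,-1],"turn": -7},
    {"xyz": [3,2,-2],"turn": -14},
    {"xyz": [6,2,-3],"turn": -21},
    {"xyz": [10,2,-3],"turn": -28},
    {"xyz": [13,2,-3],"turn": -35},
  ],
)

```text
schema error: expected keys xyz, turn, jaw
```

Request:
arm_command(
  deltas=[
    {"xyz": [2.8,-2.9,0],"turn": -7,"jaw": 80},
    {"xyz": [5.6,-5.8,0],"turn": -14,"jaw": 80},
    {"xyz": [8.4,-8.7,0],"turn": -21,"jaw": 80},
    {"xyz": [11.2,-11.6,0],"turn": -28,"jaw": 80},
    {"xyz": [14,-14.5,0],"turn": -35,"jaw": 80},
  ],
  force=20,
)

```text
clock: 0.52
position: [0.3202, -0.3815, 0.2259]
ee_rot: [-2.734, -1.544, 0.001]
force: [0.7, -0.1, 0.0]
width: 0.706
```

```bash
cat >> h.py <<'E'
def go(x,y,z,yaw=None):
    o,r=st(); d=r.T@(np.array([x,y,z])-o['position'])*100
    cy=np.degrees(np.arctan2(r[1,0],r[0,0]))
    print('yaw',round(cy,1),'joints',np.round(o['joints'],2)); print('DELTA cm',np.round(d,2),'len',round(np.linalg.norm(d),1), 'turn',None if yaw is None else round((cy-yaw+180)%360-180,2))
E
python3 - <<'E'
from h import *
go(.456,-.016,.12,90)
E
```

```text
t 0.52 pos [ 0.3202 -0.3815  0.2259] w 0.706 F [ 0.7 -0.1  0. ]
[[ 0.516  0.856 -0.001]
 [ 0.856 -0.516  0.001]
 [ 0.001 -0.002 -1.   ]]
yaw 58.9 joints [ 0.91  0.24 -0.18  1.86  0.05  1.04  0.17]
DELTA cm [38.3  -7.22 10.63] len 40.4 turn -31.08
```

Request:
arm_command(
  deltas=[
    {"xyz": [4,-0.8,0],"turn": -7,"jaw": 80},
    {"xyz": [8,-1.6,0],"turn": -14,"jaw": 80},
    {"xyz": [12,-2.4,0],"turn": -21,"jaw": 80},
    {"xyz": [16,-3.2,0],"turn": -28,"jaw": 80},
    {"xyz": [20,-4,0],"turn": -31,"jaw": 80},
  ],
)

```text
clock: 0.93
position: [0.3891, -0.1876, 0.2261]
ee_rot: [-2.214, -2.226, 0.0]
force: [1.3, -0.1, -0.0]
width: 0.685
```

```bash
python3 - <<'E'
from h import *
go(.456,-.016,.12,90)
E
```

```text
t 0.93 pos [ 0.3891 -0.1876  0.2261] w 0.685 F [ 1.3 -0.1 -0. ]
[[-0.006  1.    -0.001]
 [ 1.     0.006  0.001]
 [ 0.001 -0.001 -1.   ]]
yaw 90.3 joints [ 0.69  0.15 -0.41  1.99  0.07  1.02  0.26]
DELTA cm [17.11  6.8  10.62] len 21.3 turn 0.33
```

Request:
arm_command(
  deltas=[
    {"xyz": [4,1.5,0],"turn": 0,"jaw": 80},
    {"xyz": [8,3,0],"turn": 0,"jaw": 80},
    {"xyz": [12,4.5,0],"turn": 0,"jaw": 80},
    {"xyz": [15.5,6.5,1],"turn": 0,"jaw": 80},
    {"xyz": [17,6.8,3.5],"turn": 0,"jaw": 80},
  ],
)

```text
clock: 1.35
position: [0.4604, -0.012, 0.1938]
ee_rot: [2.209, 2.23, 0.011]
force: [1.2, -0.7, 0.5]
width: 0.682
```

```bash
python3 - <<'E'
from h import *
go(.456,-.016,.037,90)
for n in('scene','top'): snap(n,n+'1')
a=cv2.imread('pics/scene1.png'); b=cv2.imread('pics/top1.png')
cv2.imwrite('pics/d1.png',np.hstack([a[130:290,190:350],b[110:270,180:340]]).repeat(2,0).repeat(2,1))
E
```

```text
t 1.35 pos [ 0.4604 -0.012   0.1938] w 0.682 F [ 1.2 -0.7  0.5]
[[-0.009  1.     0.007]
 [ 1.     0.009  0.003]
 [ 0.003  0.007 -1.   ]]
yaw 90.5 joints [ 0.37  0.25 -0.54  1.97  0.16  0.95 -0.24]
DELTA cm [-0.44 -0.55 15.68] len 15.7 turn 0.54
```

View pics/d1.png

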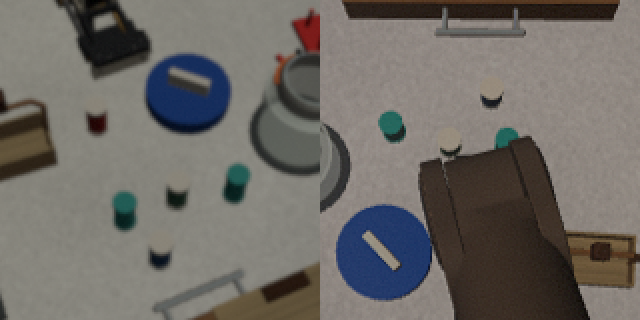

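Request:
arm_command(
  deltas=[
    {"xyz": [-0.3,-0.4,3.5],"turn": 0.5,"jaw": 80},
    {"xyz": [-0.4,-0.5,7.5],"turn": 0.5,"jaw": 80},
    {"xyz": [-0.4,-0.5,10],"turn": 0.5,"jaw": 80},
    {"xyz": [-0.4,-0.5,10],"turn": 0.5,"jaw": 80},
    {"xyz": [-0.4,-0.5,10],"turn": 0.5,"jaw": 80},
  ],
)

```text
clock: 1.87
position: [0.4487, -0.0175, 0.0884]
ee_rot: [-2.213, -2.219, 0.006]
force: [0.5, 0.1, 0.4]
width: 0.688
```

```bash
python3 - <<'E'
from h import *
go(.456,-.016,.037,90)
d=snap('scene','scene2');P=cloud(d)
a=cv2.imread('pics/scene2.png')[110:220,190:300];cv2.imwrite('pics/d2.png',cv2.resize(np.clip(a*1.8,0,255).astype('uint8'),(600,600)))
q=P[100:230,180:310].reshape(-1,3);o=observe()['position']
for lo in np.arange(.065,.13,.01):
    s=q[(q[:,2]>lo)&(q[:,2]<lo+.01)&(abs(q[:,1]-o[1])<.03)]
    if len(s): print(round(lo,3),len(s),np.round(s.min(0),4),np.round(s.max(0),4))
E
```

```text
t 1.87 pos [ 0.4487 -0.0175  0.0884] w 0.688 F [0.5 0.1 0.4]
[[-0.003  1.    -0.008]
 [ 1.     0.003  0.003]
 [ 0.003 -0.008 -1.   ]]
yaw 90.2 joints [ 0.31  0.39 -0.49  2.11  0.27  0.71 -0.35]
DELTA cm [0.13 0.77 5.14] len 5.2 turn 0.16
0.085 3 [ 0.4193 -0.0124  0.0887] [ 0.4205 -0.0094  0.0942]
0.095 9 [ 0.4173 -0.025   0.0958] [ 0.4204 -0.0077  0.1042]
0.105 3 [ 0.4067 -0.0289  0.1053] [ 0.4181 -0.0268  0.1149]
```

View pics/d2.png

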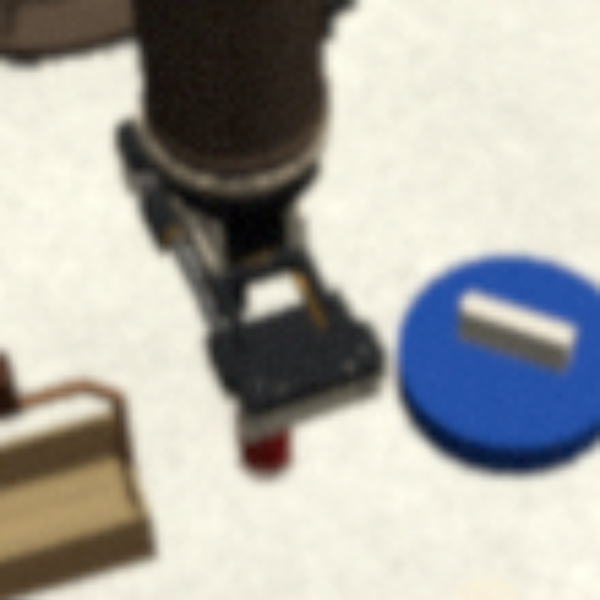

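Request:
arm_command(
  deltas=[
    {"xyz": [0.1,0.7,1],"turn": 0,"jaw": 80},
    {"xyz": [0.1,0.7,2],"turn": 0,"jaw": 80},
    {"xyz": [0.1,0.7,3.5],"turn": 0,"jaw": 80},
    {"xyz": [0.1,0.7,5],"turn": 0,"jaw": 80},
    {"xyz": [0.1,0.7,5.1],"turn": 0,"jaw": 80},
  ],
)

```text
clock: 2.33
position: [0.4562, -0.0163, 0.037]
ee_rot: [-2.214, -2.219, 0.004]
force: [-1.4, -0.5, 0.3]
width: 0.687
```

Request:
arm_command(
  deltas=[
    {"xyz": [0,0,0],"turn": 0,"jaw": 255},
    {"xyz": [0,0,0],"turn": 0,"jaw": 255},
    {"xyz": [0,0,0],"turn": 0,"jaw": 255},
    {"xyz": [0,0,0],"turn": 0,"jaw": 255},
    {"xyz": [0,0,0],"turn": 0,"jaw": 255},
  ],
)

```text
clock: 2.75
position: [0.4567, -0.0163, 0.0376]
ee_rot: [-2.214, -2.22, 0.003]
force: [0.6, 0.6, 0.4]
width: 0.371
```

```bash
python3 - <<'E'
from h import *
go(.456,-.016,.037,90)
E
```

```text
t 2.75 pos [ 0.4567 -0.0163  0.0376] w 0.371 F [0.6 0.6 0.4]
[[-0.002  1.    -0.006]
 [ 1.     0.003  0.003]
 [ 0.003 -0.006 -1.   ]]
yaw 90.1 joints [ 0.26  0.48 -0.44  2.14  0.35  0.59 -0.42]
DELTA cm [ 0.03 -0.07  0.06] len 0.1 turn 0.14
```

Request:
arm_command(
  deltas=[
    {"xyz": [0,0,-4],"turn": 0,"jaw": 255},
    {"xyz": [0,0,-8],"turn": 0,"jaw": 255},
    {"xyz": [0.5,0.2,-12],"turn": 0,"jaw": 255},
    {"xyz": [2,1,-15.5],"turn": 0,"jaw": 255},
    {"xyz": [5,2.5,-17.5],"turn": 0,"jaw": 255},
  ],
)

```text
clock: 3.17
position: [0.483, 0.0306, 0.2168]
ee_rot: [-2.223, -2.217, 0.001]
force: [1.3, -1.1, -0.9]
width: 0.364
```

```bash
python3 - <<'E'
from h import *
go(.587,.246,.215,90)
E
```

```text
t 3.17 pos [0.483  0.0306 0.2168] w 0.364 F [ 1.3 -1.1 -0.9]
[[ 0.003  1.    -0.002]
 [ 1.    -0.003  0.001]
 [ 0.001 -0.002 -1.   ]]
yaw 89.8 joints [ 0.29  0.27 -0.56  1.88  0.17  1.03 -0.35]
DELTA cm [21.57 10.34  0.18] len 23.9 turn -0.16
```

Request:
arm_command(
  deltas=[
    {"xyz": [3.6,1.7,0],"turn": 0,"jaw": 255},
    {"xyz": [7.2,3.4,0],"turn": 0,"jaw": 255},
    {"xyz": [10.8,5.1,0],"turn": 0,"jaw": 255},
    {"xyz": [14.4,6.8,0],"turn": 0,"jaw": 255},
    {"xyz": [18,8.5,0],"turn": 0,"jaw": 255},
  ],
)

```text
clock: 3.58
position: [0.5691, 0.2119, 0.2171]
ee_rot: [-2.224, -2.217, 0.001]
force: [1.8, -0.3, -1.3]
width: 0.366
```

```bash
python3 - <<'E'
from h import *
go(.587,.246,.19,90)
E
```

```text
t 3.58 pos [0.5691 0.2119 0.2171] w 0.366 F [ 1.8 -0.3 -1.3]
[[ 0.003  1.    -0.001]
 [ 1.    -0.003  0.   ]
 [ 0.    -0.001 -1.   ]]
yaw 89.8 joints [-0.06  0.48 -0.56  1.59  0.27  1.15 -0.69]
DELTA cm [3.41 1.79 2.71] len 4.7 turn -0.19
```

Request:
arm_command(
  deltas=[
    {"xyz": [2.5,1.3,0],"turn": 0,"jaw": 255},
    {"xyz": [3.4,1.8,0],"turn": 0,"jaw": 255},
    {"xyz": [3.4,1.8,0.5],"turn": 0,"jaw": 255},
    {"xyz": [3.4,1.8,1],"turn": 0,"jaw": 255},
    {"xyz": [3.4,1.8,1],"turn": 0,"jaw": 255},
  ],
)

```text
clock: 4.0
position: [0.5864, 0.2436, 0.2056]
ee_rot: [-2.226, -2.216, 0.006]
force: [0.4, -0.2, -0.3]
width: 0.368
```

```bash
python3 - <<'E'
from h import *
go(.587,.246,.157,90)
for n in('scene','top'): snap(n,n+'3')
a=cv2.imread('pics/scene3.png')[100:220,290:410]; b=cv2.imread('pics/top3.png')[120:240,110:230]
f=lambda x:cv2.resize(np.clip(x*1.8,0,255).astype('uint8'),(400,400),interpolation=cv2.INTER_CUBIC)
cv2.imwrite('pics/d3.png',np.hstack([f(a),f(b)]))
E
```

```text
t 4.0 pos [0.5864 0.2436 0.2056] w 0.368 F [ 0.4 -0.2 -0.3]
[[ 0.005  1.    -0.003]
 [ 1.    -0.005 -0.002]
 [-0.002 -0.003 -1.   ]]
yaw 89.7 joints [-0.12  0.53 -0.55  1.54  0.29  1.16 -0.73]
DELTA cm [0.25 0.07 4.86] len 4.9 turn -0.27
```

View pics/d3.png

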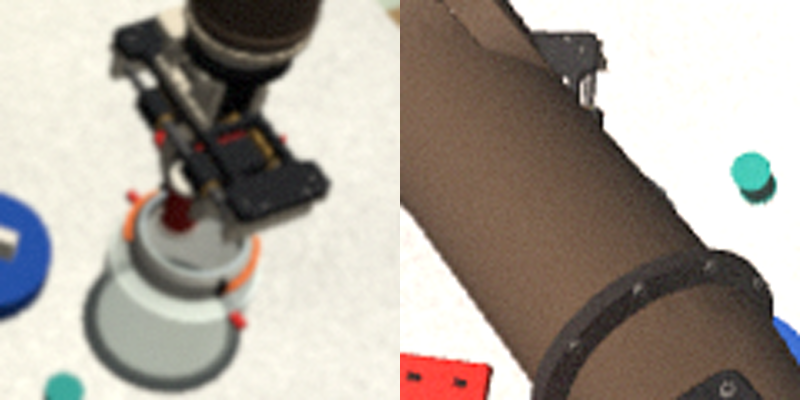

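Request:
arm_command(
  deltas=[
    {"xyz": [0.25,0,1.2],"turn": 0,"jaw": 255},
    {"xyz": [0.25,0,2.6],"turn": 0,"jaw": 255},
    {"xyz": [0.25,0,4],"turn": 0,"jaw": 255},
    {"xyz": [0.25,0,4.8],"turn": 0,"jaw": 255},
    {"xyz": [0.25,0,4.8],"turn": 0,"jaw": 255},
  ],
)

```text
clock: 4.52
position: [0.5857, 0.2447, 0.1566]
ee_rot: [-2.227, -2.214, 0.009]
force: [-1.3, 0.8, 0.2]
width: 0.364
```

Request:
arm_command(
  deltas=[
    {"xyz": [0,0,0],"turn": 0,"jaw": 100},
    {"xyz": [0,0,0],"turn": 0,"jaw": 100},
    {"xyz": [0,0,0],"turn": 0,"jaw": 80},
    {"xyz": [0,0,0],"turn": 0,"jaw": 80},
    {"xyz": [0,0,-3],"turn": 0,"jaw": 80},
  ],
)

```text
clock: 4.93
position: [0.5837, 0.2429, 0.1822]
ee_rot: [-2.225, -2.212, 0.021]
force: [0.1, -0.8, -0.9]
width: 0.662
```

```bash
python3 - <<'E'
from h import *
go(.619,.0445,.2,90)
for n in('scene','top'): snap(n,n+'4')
a=cv2.imread('pics/scene4.png')[120:300,210:390]; b=cv2.imread('pics/top4.png')[110:290,110:290]
f=lambda x:cv2.resize(np.clip(x*1.8,0,255).astype('uint8'),(400,400),interpolation=cv2.INTER_CUBIC)
cv2.imwrite('pics/d4.png',np.hstack([f(a),f(b)]))
E
```

```text
t 4.93 pos [0.5837 0.2429 0.1822] w 0.662 F [ 0.1 -0.8 -0.9]
[[ 0.006  1.    -0.012]
 [ 1.    -0.006 -0.007]
 [-0.007 -0.012 -1.   ]]
yaw 89.7 joints [-0.12  0.55 -0.54  1.56  0.31  1.13 -0.74]
DELTA cm [-19.83   3.63  -1.69] len 20.2 turn -0.34
```

View pics/d4.png

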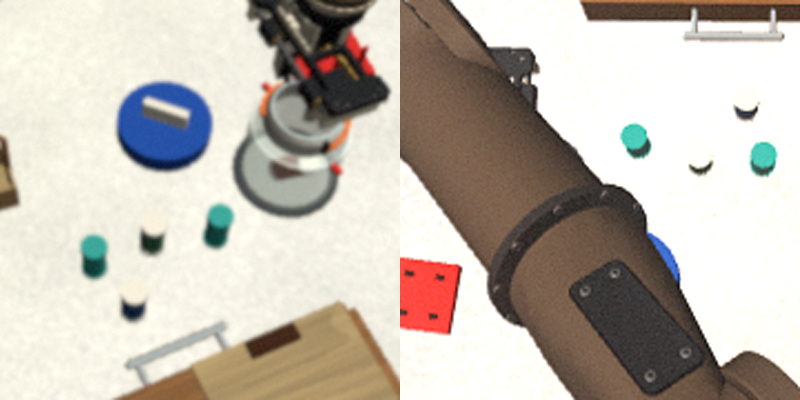

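Request:
arm_command(
  deltas=[
    {"xyz": [-3.9,0.7,-0.3],"turn": 0,"jaw": 80},
    {"xyz": [-7.9,1.4,-0.6],"turn": 0,"jaw": 80},
    {"xyz": [-11.8,2.1,-0.9],"turn": 0,"jaw": 80},
    {"xyz": [-15.8,2.9,-1.2],"turn": 0,"jaw": 80},
    {"xyz": [-19.8,3.6,-1.2],"turn": -0.3,"jaw": 80},
  ],
)

```text
clock: 5.45
position: [0.6233, 0.0466, 0.2042]
ee_rot: [2.221, 2.22, 0.004]
force: [0.9, 0.8, 0.1]
width: 0.687
```

```bash
python3 - <<'E'
from h import *
go(.619,.0445,.09,90)
E
```

```text
t 5.45 pos [0.6233 0.0466 0.2042] w 0.687 F [0.9 0.8 0.1]
[[ 0.     1.     0.003]
 [ 1.    -0.     0.   ]
 [ 0.     0.003 -1.   ]]
yaw 90.0 joints [ 0.2   0.51 -0.53  1.57  0.28  1.13 -0.4 ]
DELTA cm [-0.21 -0.47 11.41] len 11.4 turn -0.02
```

Request:
arm_command(
  deltas=[
    {"xyz": [-0.2,-0.4,3.5],"turn": 0,"jaw": 80},
    {"xyz": [-0.2,-0.4,7],"turn": 0,"jaw": 80},
    {"xyz": [-0.2,-0.4,10],"turn": 0,"jaw": 80},
    {"xyz": [-0.2,-0.4,11.5],"turn": 0,"jaw": 80},
    {"xyz": [-0.2,-0.4,11.5],"turn": 0,"jaw": 80},
  ],
)

```text
clock: 5.87
position: [0.6175, 0.0439, 0.0857]
ee_rot: [-2.221, -2.22, 0.003]
force: [0.2, 0.7, -0.1]
width: 0.688
```

```bash
python3 - <<'E'
from h import *
go(.619,.0445,.037,90)
snap('scene','scene5')
a=cv2.imread('pics/scene5.png')[165:285,215:335]
f=lambda x:cv2.resize(np.clip(x*1.8,0,255).astype('uint8'),(400,400),interpolation=cv2.INTER_CUBIC)
cv2.imwrite('pics/d5.png',f(a))
E
```

```text
t 5.87 pos [0.6175 0.0439 0.0857] w 0.688 F [ 0.2  0.7 -0.1]
[[ 0.     1.    -0.002]
 [ 1.    -0.    -0.   ]
 [-0.    -0.002 -1.   ]]
yaw 90.0 joints [ 0.17  0.62 -0.49  1.71  0.36  0.91 -0.47]
DELTA cm [0.06 0.16 4.87] len 4.9 turn -0.02
```

View pics/d5.png

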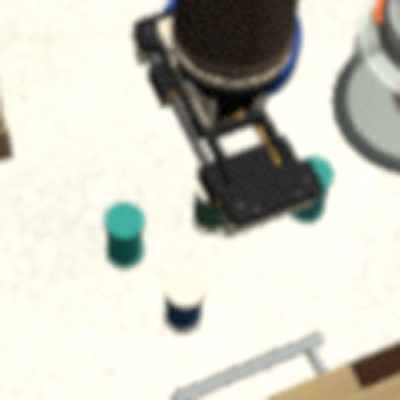

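Request:
arm_command(
  deltas=[
    {"xyz": [0,0.15,1.5],"turn": 0,"jaw": 80},
    {"xyz": [0,0.15,3],"turn": 0,"jaw": 80},
    {"xyz": [0,0.15,4.5],"turn": 0,"jaw": 80},
    {"xyz": [0,0.15,4.8],"turn": 0,"jaw": 80},
    {"xyz": [0,0.15,4.8],"turn": 0,"jaw": 80},
  ],
)

```text
clock: 6.33
position: [0.6208, 0.0448, 0.0408]
ee_rot: [2.221, 2.221, 0.002]
force: [0.4, -0.3, -0.4]
width: 0.688
```

Request:
arm_command(
  deltas=[
    {"xyz": [0,0,0],"turn": 0,"jaw": 255},
    {"xyz": [0,0,0],"turn": 0,"jaw": 255},
    {"xyz": [0,0,0],"turn": 0,"jaw": 255},
    {"xyz": [0,0,0],"turn": 0,"jaw": 255},
    {"xyz": [0,0,0],"turn": 0,"jaw": 255},
  ],
)

```text
clock: 6.75
position: [0.621, 0.0448, 0.0414]
ee_rot: [2.221, 2.221, 0.002]
force: [-0.1, 0.5, -0.5]
width: 0.373
```

Request:
arm_command(
  deltas=[
    {"xyz": [0,0,-4],"turn": 0,"jaw": 255},
    {"xyz": [0,0,-8],"turn": 0,"jaw": 255},
    {"xyz": [0,0,-12],"turn": 0,"jaw": 255},
    {"xyz": [1.5,-0.2,-15.5],"turn": 0,"jaw": 255},
    {"xyz": [4.5,-0.5,-18],"turn": 0,"jaw": 255},
  ],
)

```text
clock: 7.17
position: [0.6173, 0.0857, 0.225]
ee_rot: [2.225, 2.21, 0.004]
force: [2.0, 0.0, -0.2]
width: 0.369
```

```bash
python3 - <<'E'
from h import *
go(.572,.273,.215,90)
E
```

```text
t 7.17 pos [0.6173 0.0857 0.225 ] w 0.369 F [ 2.   0.  -0.2]
[[ 0.007  1.     0.005]
 [ 1.    -0.007 -0.002]
 [-0.002  0.005 -1.   ]]
yaw 89.6 joints [ 0.14  0.49 -0.54  1.55  0.27  1.17 -0.46]
DELTA cm [18.7  -4.66  0.94] len 19.3 turn -0.39
```

Request:
arm_command(
  deltas=[
    {"xyz": [4,-0.9,0],"turn": 0,"jaw": 255},
    {"xyz": [8,-1.9,0],"turn": 0,"jaw": 255},
    {"xyz": [12,-2.9,0],"turn": 0,"jaw": 255},
    {"xyz": [16,-3.9,0],"turn": 0,"jaw": 255},
    {"xyz": [18.7,-4.7,0.5],"turn": 0,"jaw": 255},
  ],
)

```text
clock: 7.58
position: [0.5699, 0.2778, 0.2207]
ee_rot: [2.223, 2.215, 0.008]
force: [0.5, 0.4, -0.0]
width: 0.363
```

```bash
python3 - <<'E'
from h import *
go(.572,.273,.158,90)
E
```

```text
t 7.58 pos [0.5699 0.2778 0.2207] w 0.363 F [ 0.5  0.4 -0. ]
[[ 0.003  1.     0.006]
 [ 1.    -0.003  0.001]
 [ 0.001  0.006 -1.   ]]
yaw 89.8 joints [-0.17  0.52 -0.57  1.53  0.3   1.18 -0.79]
DELTA cm [-0.49  0.17  6.27] len 6.3 turn -0.2
```

Request:
arm_command(
  deltas=[
    {"xyz": [-0.5,0.2,0],"turn": 0,"jaw": 255},
    {"xyz": [-0.5,0.2,2],"turn": 0,"jaw": 255},
    {"xyz": [-0.5,0.2,4],"turn": 0,"jaw": 255},
    {"xyz": [-0.5,0.2,6.1],"turn": 0,"jaw": 255},
    {"xyz": [-0.5,0.2,6.2],"turn": 0,"jaw": 255},
  ],
)

```text
clock: 8.0
position: [0.5705, 0.2709, 0.1548]
ee_rot: [2.224, 2.216, -0.001]
force: [0.5, 0.6, -0.7]
width: 0.365
```

Request:
arm_command(
  deltas=[
    {"xyz": [0,0,0],"turn": 0,"jaw": 80},
    {"xyz": [0,0,0],"turn": 0,"jaw": 80},
    {"xyz": [0,0,0],"turn": 0,"jaw": 80},
    {"xyz": [0,0,0],"turn": 0,"jaw": 80},
    {"xyz": [0,0,-3],"turn": 0,"jaw": 80},
  ],
)

```text
clock: 8.42
position: [0.5686, 0.2691, 0.181]
ee_rot: [2.225, 2.217, -0.012]
force: [-0.5, 0.5, -0.8]
width: 0.666
```

```bash
python3 - <<'E'
from h import *
go(.6935,-.016,.2,90)
for n in('scene','top'): snap(n,n+'6')
a=cv2.imread('pics/scene6.png')[120:300,210:390]; b=cv2.imread('pics/top6.png')[110:290,110:290]
f=lambda x:cv2.resize(np.clip(x*1.8,0,255).astype('uint8'),(400,400),interpolation=cv2.INTER_CUBIC)
cv2.imwrite('pics/d6.png',np.hstack([f(a),f(b)]))
E
```

```text
t 8.42 pos [0.5686 0.2691 0.181 ] w 0.666 F [-0.5  0.5 -0.8]
[[ 0.004  1.    -0.005]
 [ 1.    -0.004 -0.006]
 [-0.006 -0.005 -1.   ]]
yaw 89.8 joints [-0.16  0.55 -0.56  1.58  0.31  1.11 -0.8 ]
DELTA cm [-28.47  12.59  -1.79] len 31.2 turn -0.2
```

View pics/d6.png

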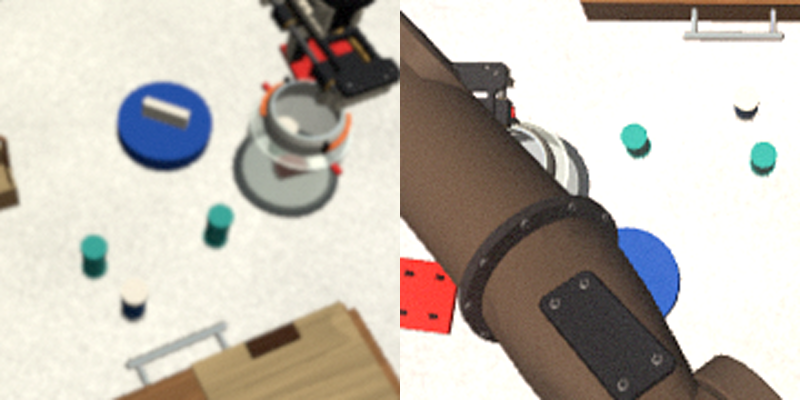

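Request:
arm_command(
  deltas=[
    {"xyz": [-3.7,1.6,-0.5],"turn": 0,"jaw": 80},
    {"xyz": [-7.4,3.3,-1],"turn": 0,"jaw": 80},
    {"xyz": [-11.1,4.9,-1.5],"turn": 0,"jaw": 80},
    {"xyz": [-14.8,6.5,-1.8],"turn": 0,"jaw": 80},
    {"xyz": [-18.5,8.2,-1.8],"turn": 0,"jaw": 80},
  ],
)

```text
clock: 8.93
position: [0.6549, 0.086, 0.21]
ee_rot: [2.221, 2.214, 0.014]
force: [1.6, -0.1, 0.8]
width: 0.682
```

Request:
arm_command(
  deltas=[
    {"xyz": [-3.7,1.6,0],"turn": 0,"jaw": 80},
    {"xyz": [-7.4,3.3,0],"turn": 0,"jaw": 80},
    {"xyz": [-8.5,3.8,0],"turn": 0,"jaw": 80},
  ],
)

```text
clock: 9.18
position: [0.6952, -0.0086, 0.2107]
ee_rot: [2.227, 2.2, 0.011]
force: [-0.9, -2.5, -0.6]
width: 0.688
```

```bash
python3 - <<'E'
from h import *
go(.6935,-.016,.09,90)
E
```

```text
t 9.18 pos [ 0.6952 -0.0086  0.2107] w 0.688 F [-0.9 -2.5 -0.6]
[[ 0.012  1.     0.013]
 [ 1.    -0.012 -0.003]
 [-0.003  0.013 -1.   ]]
yaw 89.3 joints [ 0.24  0.61 -0.51  1.38  0.31  1.22 -0.31]
DELTA cm [-0.71 -0.31 12.07] len 12.1 turn -0.69
```

Request:
arm_command(
  deltas=[
    {"xyz": [-0.7,-0.3,3],"turn": -0.7,"jaw": 80},
    {"xyz": [-0.7,-0.3,6],"turn": -0.7,"jaw": 80},
    {"xyz": [-0.7,-0.3,9],"turn": -0.7,"jaw": 80},
    {"xyz": [-0.7,-0.3,11],"turn": -0.7,"jaw": 80},
    {"xyz": [-0.7,-0.3,12],"turn": -0.7,"jaw": 80},
  ],
)

```text
clock: 9.6
position: [0.6923, -0.0162, 0.088]
ee_rot: [2.215, 2.215, 0.007]
force: [-0.1, 0.7, 0.1]
width: 0.687
```

```bash
python3 - <<'E'
from h import *
go(.695,-.0155,.038,90)
snap('scene','scene7')
a=cv2.imread('pics/scene7.png')[165:285,215:335]
f=lambda x:cv2.resize(np.clip(x*1.8,0,255).astype('uint8'),(400,400),interpolation=cv2.INTER_CUBIC)
cv2.imwrite('pics/d7.png',f(a))
E
```

```text
t 9.6 pos [ 0.6923 -0.0162  0.088 ] w 0.687 F [-0.1  0.7  0.1]
[[ 0.     1.     0.01 ]
 [ 1.    -0.    -0.003]
 [-0.003  0.01  -1.   ]]
yaw 90.0 joints [ 0.23  0.71 -0.48  1.51  0.37  1.   -0.35]
DELTA cm [0.09 0.23 5.01] len 5.0 turn -0.0
```

View pics/d7.png

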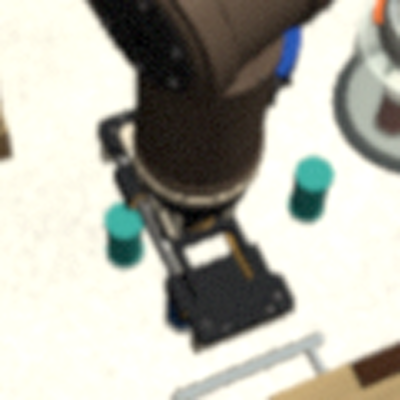

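```bash
python3 - <<'E'
from m import *
d=load('top0');P=cloud(d)
for v in range(70,132,6): print(v,[np.round(P[v,u],3).tolist() for u in (245,265,275)])
E
```

```text
70 [[0.922, 0.045, 0.11], [0.928, -0.012, 0.098], [0.927, -0.04, 0.101]]
76 [[0.907, 0.045, 0.104], [0.909, -0.012, 0.099], [0.908, -0.04, 0.102]]
82 [[0.888, 0.045, 0.105], [0.89, -0.012, 0.102], [0.891, -0.04, 0.101]]
88 [[0.871, 0.044, 0.105], [0.872, -0.012, 0.102], [0.872, -0.04, 0.102]]
94 [[0.851, 0.044, 0.109], [0.855, -0.012, 0.101], [0.857, -0.04, 0.096]]
100 [[0.835, 0.044, 0.105], [0.837, -0.012, 0.1], [0.836, -0.04, 0.103]]
106 [[0.817, 0.044, 0.106], [0.823, -0.012, 0.091], [0.824, -0.041, 0.088]]
112 [[0.807, 0.044, 0.084], [0.809, -0.012, 0.08], [0.809, -0.041, 0.081]]
118 [[0.808, 0.046, 0.031], [0.809, -0.013, 0.031], [0.81, -0.042, 0.028]]
124 [[0.801, 0.047, -0.001], [0.802, -0.013, -0.004], [0.801, -0.043, -0.001]]
130 [[0.781, 0.047, 0.002], [0.782, -0.013, -0.0], [0.783, -0.043, -0.002]]
```

Request:
arm_command(
  deltas=[
    {"xyz": [0,0.2,1.5],"turn": 0,"jaw": 80},
    {"xyz": [0,0.2,3],"turn": 0,"jaw": 80},
    {"xyz": [0,0.2,4.5],"turn": 0,"jaw": 80},
    {"xyz": [0,0.2,5.1],"turn": 0,"jaw": 80},
    {"xyz": [0,0.2,5.1],"turn": 0,"jaw": 80},
  ],
)

```text
clock: 10.07
position: [0.6938, -0.0162, 0.035]
ee_rot: [2.216, 2.217, 0.004]
force: [-0.2, -0.7, -0.9]
width: 0.686
```

Request:
arm_command(
  deltas=[
    {"xyz": [0,0,0],"turn": 0,"jaw": 255},
    {"xyz": [0,0,0],"turn": 0,"jaw": 255},
    {"xyz": [0,0,0],"turn": 0,"jaw": 255},
    {"xyz": [0,0,0],"turn": 0,"jaw": 255},
    {"xyz": [0,0,0],"turn": 0,"jaw": 255},
  ],
)

```text
clock: 10.48
position: [0.6941, -0.0163, 0.0357]
ee_rot: [2.216, 2.216, 0.005]
force: [-0.5, -0.4, -0.1]
width: 0.372
```

Request:
arm_command(
  deltas=[
    {"xyz": [0,0,-4],"turn": 0,"jaw": 255},
    {"xyz": [0,0,-8],"turn": 0,"jaw": 255},
    {"xyz": [0,0,-12],"turn": 0,"jaw": 255},
    {"xyz": [1.5,-0.6,-15.5],"turn": 0,"jaw": 255},
    {"xyz": [4.5,-1.5,-18],"turn": 0,"jaw": 255},
  ],
)

```text
clock: 10.9
position: [0.6796, 0.0246, 0.2193]
ee_rot: [2.22, 2.205, 0.007]
force: [1.3, -0.6, 0.5]
width: 0.365
```

```bash
python3 - <<'E'
from h import *
go(.602,.273,.215,90)
E
```

```text
t 10.9 pos [0.6796 0.0246 0.2193] w 0.365 F [ 1.3 -0.6  0.5]
[[ 0.007  1.     0.012]
 [ 1.    -0.007 -0.006]
 [-0.006  0.012 -1.   ]]
yaw 89.6 joints [ 0.2   0.58 -0.52  1.41  0.3   1.22 -0.36]
DELTA cm [24.78 -7.93  0.19] len 26.0 turn -0.39
```

Request:
arm_command(
  deltas=[
    {"xyz": [3.8,-1.2,0],"turn": 0,"jaw": 255},
    {"xyz": [7.6,-2.4,0],"turn": 0,"jaw": 255},
    {"xyz": [11.4,-3.6,0],"turn": 0,"jaw": 255},
    {"xyz": [15.2,-4.8,0],"turn": 0,"jaw": 255},
    {"xyz": [19,-6,0],"turn": 0,"jaw": 255},
  ],
)

```text
clock: 11.32
position: [0.62, 0.2166, 0.218]
ee_rot: [2.22, 2.204, 0.008]
force: [0.7, -0.7, -1.1]
width: 0.368
```

Request:
arm_command(
  deltas=[
    {"xyz": [3.8,-1.3,0],"turn": 0,"jaw": 255},
    {"xyz": [5.5,-1.9,0.2],"turn": 0,"jaw": 255},
    {"xyz": [5.5,-1.9,0.2],"turn": 0,"jaw": 255},
    {"xyz": [5.5,-1.9,0.2],"turn": 0,"jaw": 255},
  ],
)

```text
clock: 11.65
position: [0.6005, 0.2733, 0.2156]
ee_rot: [2.217, 2.208, 0.008]
force: [0.9, -1.1, -0.4]
width: 0.366
```

```bash
python3 - <<'E'
from h import *
go(.603,.273,.158,90)
snap('scene','scene8')
a=cv2.imread('pics/scene8.png')[110:230,290:410]
f=lambda x:cv2.resize(np.clip(x*1.8,0,255).astype('uint8'),(500,500),interpolation=cv2.INTER_CUBIC)
cv2.imwrite('pics/d8.png',f(a))
E
```

```text
t 11.65 pos [0.6005 0.2733 0.2156] w 0.366 F [ 0.9 -1.1 -0.4]
[[ 0.004  1.     0.013]
 [ 1.    -0.004 -0.005]
 [-0.005  0.013 -1.   ]]
yaw 89.8 joints [-0.17  0.56 -0.55  1.47  0.32  1.2  -0.77]
DELTA cm [-0.    0.17  5.76] len 5.8 turn -0.22
```

View pics/d8.png

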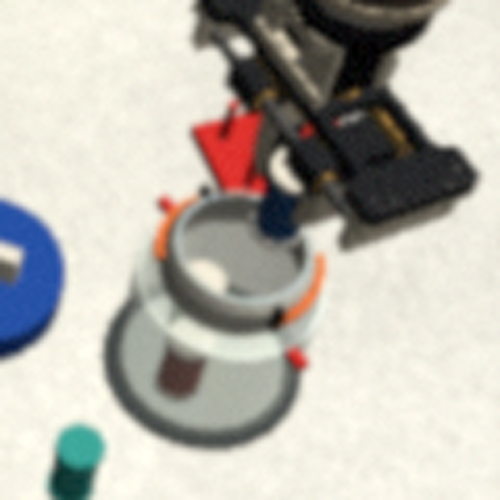

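Request:
arm_command(
  deltas=[
    {"xyz": [0,0.2,1.5],"turn": 0,"jaw": 255},
    {"xyz": [0,0.2,3],"turn": 0,"jaw": 255},
    {"xyz": [0,0.2,4.5],"turn": 0,"jaw": 255},
    {"xyz": [0,0.2,5.6],"turn": 0,"jaw": 255},
    {"xyz": [0,0.2,5.7],"turn": 0,"jaw": 255},
  ],
)

```text
clock: 12.12
position: [0.6041, 0.2684, 0.1561]
ee_rot: [2.222, 2.202, 0.002]
force: [-0.4, -0.4, -1.4]
width: 0.366
```

Request:
arm_command(
  deltas=[
    {"xyz": [0,0,0],"turn": 0,"jaw": 80},
    {"xyz": [0,0,0],"turn": 0,"jaw": 80},
    {"xyz": [0,0,0],"turn": 0,"jaw": 80},
    {"xyz": [0,0,0],"turn": 0,"jaw": 80},
    {"xyz": [0,0,-4],"turn": 0,"jaw": 80},
  ],
)

```text
clock: 12.53
position: [0.6009, 0.266, 0.1899]
ee_rot: [2.224, 2.204, -0.015]
force: [-0.1, -0.2, -0.5]
width: 0.666
```

```bash
python3 - <<'E'
from h import *
go(.461,.134,.21,45)
E
```

```text
t 12.53 pos [0.6009 0.266  0.1899] w 0.666 F [-0.1 -0.2 -0.5]
[[ 0.009  1.     0.001]
 [ 1.    -0.009 -0.015]
 [-0.015  0.001 -1.   ]]
yaw 89.5 joints [-0.17  0.58 -0.54  1.49  0.33  1.16 -0.78]
DELTA cm [-13.35 -13.87  -1.83] len 19.3 turn 44.49
```

Request:
arm_command(
  deltas=[
    {"xyz": [-1,-1,-2],"turn": 7,"jaw": 80},
    {"xyz": [-3.5,-3.7,-2.5],"turn": 14,"jaw": 80},
    {"xyz": [-6.5,-6.5,-2.5],"turn": 21,"jaw": 80},
    {"xyz": [-9.5,-9.5,-2.5],"turn": 28,"jaw": 80},
    {"xyz": [-12.3,-12.5,-2.5],"turn": 35,"jaw": 80},
  ],
)

```text
clock: 12.95
position: [0.4739, 0.1436, 0.2172]
ee_rot: [2.785, 1.423, -0.007]
force: [0.1, -1.1, 0.8]
width: 0.688
```

```bash
python3 - <<'E'
from h import *
go(.461,.134,.12,45)
for n in('scene','top'): snap(n,n+'9')
a=cv2.imread('pics/scene9.png')[120:240,260:380]; b=cv2.imread('pics/top9.png')[120:280,120:280]
f=lambda x:cv2.resize(np.clip(x*1.8,0,255).astype('uint8'),(400,400),interpolation=cv2.INTER_CUBIC)
cv2.imwrite('pics/d9.png',np.hstack([f(a),f(b)]))
E
```

```text
t 12.95 pos [0.4739 0.1436 0.2172] w 0.688 F [ 0.1 -1.1  0.8]
[[ 0.586  0.81   0.002]
 [ 0.81  -0.586 -0.014]
 [-0.01   0.01  -1.   ]]
yaw 54.1 joints [-0.04  0.28 -0.46  1.86  0.16  1.04 -1.19]
DELTA cm [-1.44 -0.58  9.73] len 9.8 turn 9.13
```

View pics/d9.png

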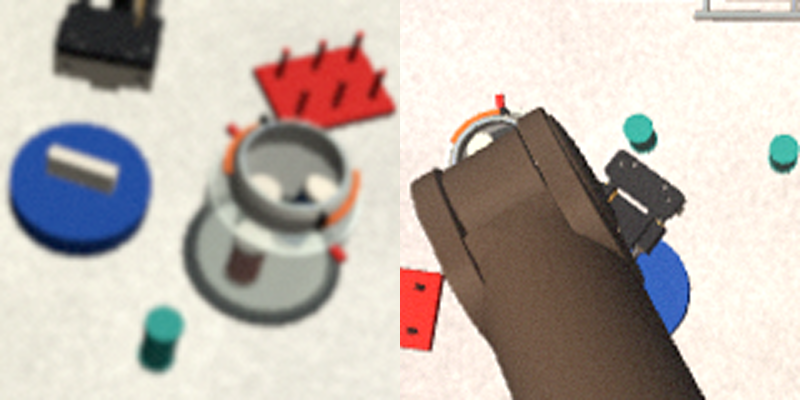

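```bash
python3 - <<'E'
from m import *
for t in('top0','scene0','scene9'):
    d=load(t);P=cloud(d);hsv=cv2.cvtColor(d['frame'],cv2.COLOR_RGB2HSV)
    c=np.array([.461,.135])
    dd=np.linalg.norm(P[...,:2]-c,axis=-1)
    blue=(hsv[...,0]>100)&(hsv[...,0]<130)&(hsv[...,1]>120)
    m=blue&(dd<.09)&(P[...,2]>.024)&(P[...,2]<.04); q=P[m]
    h=cv2.convexHull(q[:,:2].astype(np.float32)); e=cv2.minEnclosingCircle(h); print(t,'lid',m.sum(),e,'minmax',(q.min(0)+q.max(0))/2, np.ptp(q,axis=0))
    bm=(~blue)&(dd<.055)&(P[...,2]>.05)&(P[...,2]<.075); b=P[bm]
    r=cv2.minAreaRect(b[:,:2].astype(np.float32)); w,V=np.linalg.eigh(np.cov(b[:,:2].T))
    print('bar',bm.sum(),b.mean(0),r,np.degrees(np.arctan2(V[1,1],V[0,1])))
E
```

```text
top0 lid 1583 ((0.4602543115615845, 0.13614821434020996), 0.0669628381729126) minmax [0.46020131 0.13583513 0.03150549] [0.13050451 0.13292213 0.01496166]
bar 123 [0.46008715 0.13652302 0.06153401] ((0.45994776487350464, 0.13554155826568604), (0.06468713283538818, 0.013724151998758316), 45.9731559753418) 45.055032362652234
scene0 lid 968 ((0.4637887179851532, 0.1331508457660675), 0.06907066702842712) minmax [0.46511903 0.13198157 0.03019292] [0.13184589 0.13075046 0.01222297]
bar 116 [0.46570885 0.13353731 0.0584999 ] ((0.46489015221595764, 0.13413871824741364), (0.06552890688180923, 0.017993593588471413), 38.96901321411133) -136.12775130300952
scene9 lid 967 ((0.464578241109848, 0.1319686770439148), 0.0684439018368721) minmax [0.46485161 0.1325504  0.02998728] [0.13582865 0.13130969 0.01196703]
bar 112 [0.46577225 0.13327574 0.05886444] ((0.46412044763565063, 0.1347479522228241), (0.06512588262557983, 0.016829609870910645), 45.69839096069336) -135.12060744646064
```

Request:
arm_command(
  deltas=[
    {"xyz": [-0.8,-0.3,2],"turn": 5,"jaw": 110},
    {"xyz": [-1.3,-0.5,5],"turn": 9,"jaw": 110},
    {"xyz": [-1.3,-0.5,8],"turn": 9,"jaw": 110},
    {"xyz": [-1.3,-0.5,10],"turn": 9,"jaw": 110},
    {"xyz": [-1.3,-0.5,10],"turn": 9,"jaw": 110},
  ],
)

```text
clock: 13.47
position: [0.4564, 0.1295, 0.114]
ee_rot: [2.885, 1.199, -0.022]
force: [-0.6, 0.0, 0.0]
width: 0.565
```

Request:
arm_command(
  deltas=[
    {"xyz": [0,0,0],"turn": 0,"jaw": 110},
    {"xyz": [0,0,0],"turn": 0,"jaw": 110},
    {"xyz": [0,0,0],"turn": 0,"jaw": 110},
  ],
)

```text
clock: 13.72
position: [0.4576, 0.1302, 0.1154]
ee_rot: [2.885, 1.2, -0.018]
force: [0.1, 0.1, 0.2]
width: 0.569
```

```bash
python3 - <<'E'
from h import *
go(.4624,.1345,.037,45)
E
```

```text
t 13.72 pos [0.4576 0.1302 0.1154] w 0.569 F [0.1 0.1 0.2]
[[ 0.705  0.709 -0.004]
 [ 0.709 -0.705 -0.02 ]
 [-0.017  0.011 -1.   ]]
yaw 45.1 joints [-0.08  0.37 -0.4   2.03  0.22  0.8  -1.4 ]
DELTA cm [ 0.78 -0.05  7.83] len 7.9 turn 0.15
```

Request:
arm_command(
  deltas=[
    {"xyz": [0.8,0,2],"turn": 0,"jaw": 110},
    {"xyz": [0.8,0,4],"turn": 0,"jaw": 110},
    {"xyz": [0.8,0,6],"turn": 0,"jaw": 110},
    {"xyz": [0.8,0,7.4],"turn": 0,"jaw": 110},
    {"xyz": [0.8,0,7.4],"turn": 0,"jaw": 110},
  ],
)

```text
clock: 14.13
position: [0.4624, 0.1342, 0.0402]
ee_rot: [2.885, 1.2, -0.021]
force: [-0.3, 0.2, 0.8]
width: 0.571
```

Request:
arm_command(
  deltas=[
    {"xyz": [0,0,0],"turn": 0,"jaw": 110},
    {"xyz": [0,0,0],"turn": 0,"jaw": 110},
  ],
)

```text
clock: 14.3
position: [0.4633, 0.1346, 0.0414]
ee_rot: [2.885, 1.2, -0.018]
force: [0.7, -0.5, 0.9]
width: 0.569
```

```bash
python3 - <<'E'
from h import *
go(.4624,.1345,.038,45)
snap('scene','scene10')
a=cv2.imread('pics/scene10.png')[120:220,240:340]
f=lambda x:cv2.resize(np.clip(x*1.8,0,255).astype('uint8'),(500,500),interpolation=cv2.INTER_CUBIC)
cv2.imwrite('pics/d10.png',f(a))
E
```

```text
t 14.3 pos [0.4633 0.1346 0.0414] w 0.569 F [ 0.7 -0.5  0.9]
[[ 0.705  0.709 -0.004]
 [ 0.709 -0.705 -0.02 ]
 [-0.017  0.011 -1.   ]]
yaw 45.2 joints [-0.14  0.49 -0.35  2.08  0.31  0.63 -1.49]
DELTA cm [-0.06 -0.06  0.34] len 0.3 turn 0.16
```

View pics/d10.png

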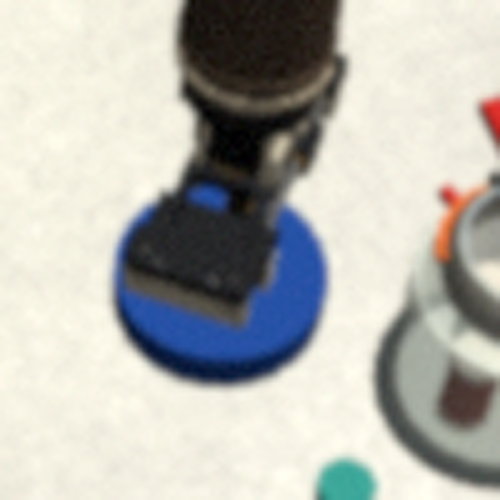

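Request:
arm_command(
  deltas=[
    {"xyz": [-0.05,-0.05,0.4],"turn": 0,"jaw": 110},
    {"xyz": [-0.05,-0.05,0.4],"turn": 0,"jaw": 110},
    {"xyz": [-0.05,-0.05,0.4],"turn": 0,"jaw": 255},
    {"xyz": [-0.05,-0.05,0.4],"turn": 0,"jaw": 255},
    {"xyz": [-0.05,-0.05,0.4],"turn": 0,"jaw": 255},
  ],
  force=40,
)

```text
clock: 14.77
position: [0.4627, 0.1345, 0.0377]
ee_rot: [2.885, 1.2, -0.017]
force: [-0.0, 0.3, -0.2]
width: 0.398
```

Request:
arm_command(
  deltas=[
    {"xyz": [0,0,0],"turn": 0,"jaw": 255},
    {"xyz": [0,0,0],"turn": 0,"jaw": 255},
    {"xyz": [0,0,0],"turn": 0,"jaw": 255},
    {"xyz": [0,0,0],"turn": 0,"jaw": 255},
    {"xyz": [0,0,0],"turn": 0,"jaw": 255},
  ],
)

```text
clock: 15.18
position: [0.4628, 0.1348, 0.0378]
ee_rot: [2.885, 1.2, -0.016]
force: [0.6, 0.7, 3.4]
width: 0.148
```

```bash
python3 - <<'E'
from h import *
go(.4624,.1345,.038,45)
print(observe()['ft_torque'])
E
```

```text
t 15.18 pos [0.4628 0.1348 0.0378] w 0.148 F [0.6 0.7 3.4]
[[ 0.705  0.709 -0.003]
 [ 0.709 -0.705 -0.02 ]
 [-0.016  0.011 -1.   ]]
yaw 45.2 joints [-0.14  0.5  -0.35  2.08  0.31  0.62 -1.49]
DELTA cm [-0.06 -0.01 -0.02] len 0.1 turn 0.16
[ 0.32280834  0.28226303 -0.0780896 ]
```

Request:
arm_command(
  deltas=[
    {"xyz": [0,0,-1],"turn": 0,"jaw": 255},
    {"xyz": [0,0,-3],"turn": 0,"jaw": 255},
    {"xyz": [0,0,-6],"turn": 0,"jaw": 255},
    {"xyz": [0,0,-9],"turn": 0,"jaw": 255},
    {"xyz": [0,0,-12],"turn": 0,"jaw": 255},
  ],
)

```text
clock: 15.6
position: [0.4625, 0.137, 0.1594]
ee_rot: [2.885, 1.201, -0.018]
force: [1.2, -0.1, -1.7]
width: 0.147
```

Request:
arm_command(
  deltas=[
    {"xyz": [0,0,-3],"turn": 0,"jaw": 255},
    {"xyz": [0,0,-5.5],"turn": 0,"jaw": 255},
    {"xyz": [0,0,-6.5],"turn": 0,"jaw": 255},
    {"xyz": [0,0,-6.5],"turn": 0,"jaw": 255},
  ],
)

```text
clock: 15.93
position: [0.4638, 0.1388, 0.2269]
ee_rot: [2.885, 1.2, -0.011]
force: [-0.5, 0.3, -1.4]
width: 0.148
```

```bash
python3 - <<'E'
from h import *
go(.5873,.2635,.215,45)
for n in('scene','top'): snap(n,n+'11')
a=cv2.imread('pics/scene11.png')[100:220,250:370]; b=cv2.imread('pics/top11.png')[100:280,120:300]
f=lambda x:cv2.resize(np.clip(x*1.8,0,255).astype('uint8'),(400,400),interpolation=cv2.INTER_CUBIC)
cv2.imwrite('pics/d11.png',np.hstack([f(a),f(b)]))
E
```

```text
t 15.93 pos [0.4638 0.1388 0.2269] w 0.148 F [-0.5  0.3 -1.4]
[[ 0.705  0.709 -0.   ]
 [ 0.709 -0.705 -0.018]
 [-0.013  0.013 -1.   ]]
yaw 45.2 joints [-0.05  0.25 -0.44  1.87  0.14  1.06 -1.33]
DELTA cm [17.56 -0.04  0.96] len 17.6 turn 0.18
```

View pics/d11.png

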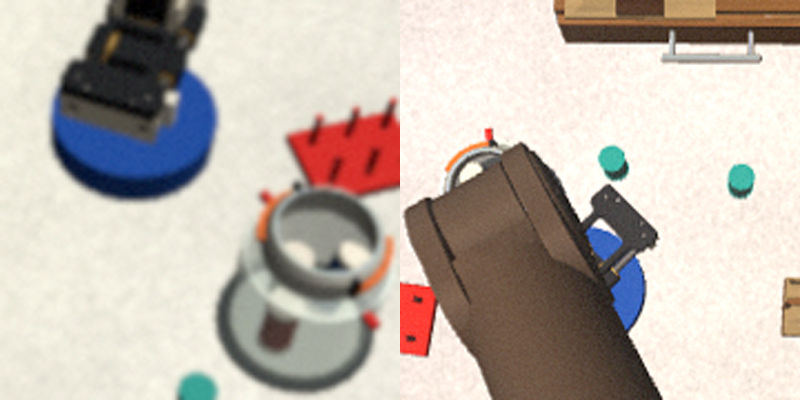

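Request:
arm_command(
  deltas=[
    {"xyz": [3.5,0,0],"turn": 0,"jaw": 255},
    {"xyz": [7,0,0],"turn": 0,"jaw": 255},
    {"xyz": [10.5,0,0],"turn": 0,"jaw": 255},
    {"xyz": [14,0,0],"turn": 0,"jaw": 255},
    {"xyz": [16.5,0,0],"turn": 0,"jaw": 255},
  ],
)

```text
clock: 16.45
position: [0.579, 0.2566, 0.2174]
ee_rot: [2.885, 1.202, -0.025]
force: [-0.2, 0.2, -2.2]
width: 0.153
```

Request:
arm_command(
  deltas=[
    {"xyz": [0.5,0,0],"turn": 0,"jaw": 255},
    {"xyz": [0.5,0,0],"turn": 0,"jaw": 255},
    {"xyz": [0.5,0,0],"turn": 0,"jaw": 255},
  ],
)

```text
clock: 16.7
position: [0.5812, 0.2593, 0.2148]
ee_rot: [2.884, 1.202, -0.032]
force: [-0.5, -0.5, -1.3]
width: 0.149
```

```bash
python3 - <<'E'
from h import *
go(.5875,.2635,.195,45)
d=snap('scene','scene12');P=cloud(d)
a=cv2.imread('pics/scene12.png')[90:230,290:430]
f=lambda x:cv2.resize(np.clip(x*1.8,0,255).astype('uint8'),(500,500),interpolation=cv2.INTER_CUBIC)
cv2.imwrite('pics/d12.png',f(a))
o=observe()['position']
dd=np.linalg.norm(P[...,:2]-o[:2],axis=-1); hsv=cv2.cvtColor(d['frame'],cv2.COLOR_RGB2HSV)
blue=(hsv[...,0]>100)&(hsv[...,0]<130)&(hsv[...,1]>120)&(dd<.1)&(P[...,2]>.14)
q=P[blue]; print(len(q),q.min(0),q.max(0))
z=q[:,2]; t=q[z>np.median(z)-.01]
# top plane fit
m=np.abs(z-np.median(z))<.006; A=np.c_[q[m][:,:2]-o[:2],np.ones(m.sum())]; s=np.linalg.lstsq(A,z[m],rcond=None)[0]; print('plane',s)
print(cv2.minEnclosingCircle(q[m][:,:2].astype(np.float32)))
E
```

```text
t 16.7 pos [0.5812 0.2593 0.2148] w 0.149 F [-0.5 -0.5 -1.3]
[[ 0.704  0.71  -0.013]
 [ 0.71  -0.704 -0.023]
 [-0.025  0.008 -1.   ]]
yaw 45.3 joints [-0.24  0.51 -0.41  1.51  0.23  1.19 -1.48]
DELTA cm [0.79 0.14 1.96] len 2.1 turn 0.26
1033 [0.51479975 0.17366195 0.18085435] [0.67344078 0.3251442  0.59200174]
plane [-0.00778242 -0.00265013  0.20778004]
((0.5828746557235718, 0.2569245994091034), 0.0683370903134346)
```

View pics/d12.png

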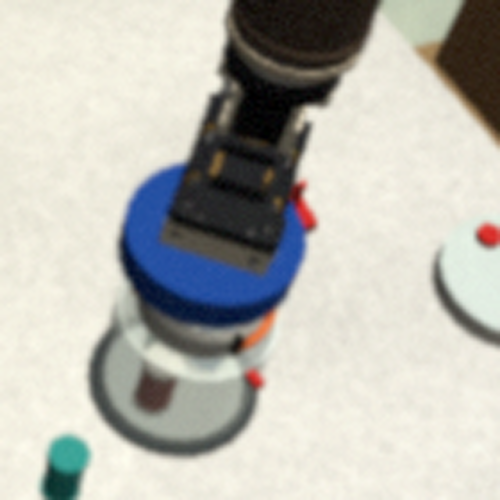

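Request:
arm_command(
  deltas=[
    {"xyz": [0.4,0.05,0],"turn": 0,"jaw": 255},
    {"xyz": [0.8,0.1,0.3],"turn": 0,"jaw": 255},
    {"xyz": [0.82,0.13,1],"turn": 0,"jaw": 255},
    {"xyz": [0.82,0.13,2],"turn": 0,"jaw": 255},
    {"xyz": [0.82,0.13,2.5],"turn": 0,"jaw": 255},
  ],
)

```text
clock: 17.17
position: [0.5871, 0.2624, 0.1887]
ee_rot: [2.884, 1.201, -0.033]
force: [0.1, -0.0, -1.9]
width: 0.149
```

Request:
arm_command(
  deltas=[
    {"xyz": [0,0,0],"turn": 0,"jaw": 255},
    {"xyz": [0,0,0],"turn": 0,"jaw": 255},
  ],
)

```text
clock: 17.33
position: [0.5866, 0.2618, 0.1878]
ee_rot: [2.884, 1.2, -0.036]
force: [0.7, -0.4, -1.8]
width: 0.155
```

```bash
python3 - <<'E'
from h import *
go(.5875,.2637,.178,45)
E
```

```text
t 17.33 pos [0.5866 0.2618 0.1878] w 0.155 F [ 0.7 -0.4 -1.8]
[[ 0.704  0.71  -0.014]
 [ 0.709 -0.705 -0.025]
 [-0.028  0.008 -1.   ]]
yaw 45.2 joints [-0.25  0.55 -0.41  1.53  0.24  1.14 -1.49]
DELTA cm [ 0.23 -0.08  0.97] len 1.0 turn 0.19
```

Request:
arm_command(
  deltas=[
    {"xyz": [0.25,-0.08,0.2],"turn": 0,"jaw": 255},
    {"xyz": [0.25,-0.08,0.4],"turn": 0,"jaw": 255},
    {"xyz": [0.25,-0.08,0.6],"turn": 0,"jaw": 255},
    {"xyz": [0.25,-0.08,0.8],"turn": 0,"jaw": 255},
    {"xyz": [0.25,-0.08,0.9],"turn": 0,"jaw": 255},
  ],
)

```text
clock: 17.75
position: [0.5876, 0.2639, 0.1784]
ee_rot: [2.884, 1.2, -0.036]
force: [-0.3, -0.4, -2.3]
width: 0.15
```

```bash
python3 - <<'E'
from h import *
go(.5875,.2637,.176,45);print(observe()['ft_torque'])
d=snap('scene','scene13')
a=cv2.imread('pics/scene13.png')[90:230,290:430]
f=lambda x:cv2.resize(np.clip(x*1.8,0,255).astype('uint8'),(500,500),interpolation=cv2.INTER_CUBIC)
cv2.imwrite('pics/d13.png',f(a))
E
```

```text
t 17.75 pos [0.5876 0.2639 0.1784] w 0.15 F [-0.3 -0.4 -2.3]
[[ 0.704  0.71  -0.014]
 [ 0.709 -0.705 -0.025]
 [-0.028  0.008 -1.   ]]
yaw 45.2 joints [-0.25  0.56 -0.4   1.53  0.25  1.13 -1.5 ]
DELTA cm [-0.01  0.    0.24] len 0.2 turn 0.2
[ 0.01261754 -0.0291556   0.02574843]
```

View pics/d13.png

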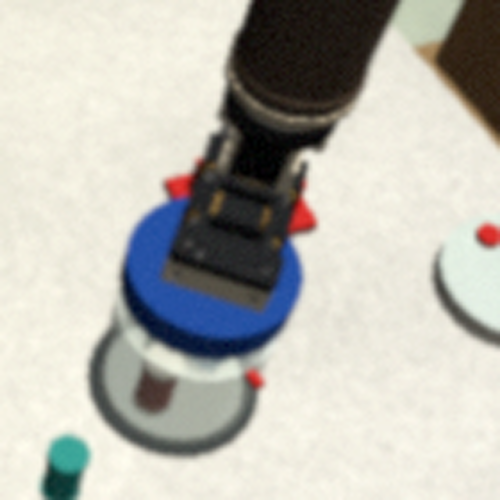

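Request:
arm_command(
  deltas=[
    {"xyz": [0,0,0.1],"turn": 0,"jaw": 255},
    {"xyz": [0,0,0.2],"turn": 0,"jaw": 255},
    {"xyz": [0,0,0.25],"turn": 0,"jaw": 255},
  ],
)

```text
clock: 18.05
position: [0.5875, 0.2637, 0.1762]
ee_rot: [2.884, 1.2, -0.036]
force: [-2.5, -2.4, 5.8]
width: 0.15
```

```bash
python3 - <<'E'
from h import *
go(.5875,.2637,.176,45);print(observe()['ft_torque'])
E
```

```text
t 18.05 pos [0.5875 0.2637 0.1762] w 0.15 F [-2.5 -2.4  5.8]
[[ 0.704  0.71  -0.014]
 [ 0.709 -0.705 -0.026]
 [-0.028  0.008 -1.   ]]
yaw 45.2 joints [-0.25  0.56 -0.4   1.54  0.25  1.12 -1.5 ]
DELTA cm [ 0.   -0.01  0.02] len 0.0 turn 0.19
[-0.26442889  0.4445655   0.02506162]
```

Request:
arm_command(
  deltas=[
    {"xyz": [0,0,0.05],"turn": -6,"jaw": 255},
    {"xyz": [0,0,0.05],"turn": -12,"jaw": 255},
    {"xyz": [0,0,0.05],"turn": -18,"jaw": 255},
    {"xyz": [0,0,0.05],"turn": -24,"jaw": 255},
    {"xyz": [0,0,0.05],"turn": -30,"jaw": 255},
  ],
)

```text
clock: 18.47
position: [0.5894, 0.2635, 0.1769]
ee_rot: [2.475, 1.913, -0.037]
force: [2.7, -1.3, 2.9]
width: 0.148
```

```bash
python3 - <<'E'
from h import *
go(.5875,.2637,.176,105);print(observe()['ft_torque'])
E
```

```text
t 18.47 pos [0.5894 0.2635 0.1769] w 0.148 F [ 2.7 -1.3  2.9]
[[ 0.252  0.968 -0.011]
 [ 0.967 -0.252 -0.025]
 [-0.027 -0.004 -1.   ]]
yaw 75.4 joints [-0.18  0.58 -0.53  1.53  0.32  1.14 -1.03]
DELTA cm [-0.02 -0.19  0.09] len 0.2 turn -29.59
[-0.01794686 -0.89285177 -0.13375711]
```

Request:
arm_command(
  deltas=[
    {"xyz": [0,-0.1,0.05],"turn": -6,"jaw": 255},
    {"xyz": [0,-0.18,0.1],"turn": -12,"jaw": 255},
    {"xyz": [0,-0.18,0.2],"turn": -18,"jaw": 255},
    {"xyz": [0,-0.18,0.3],"turn": -24,"jaw": 255},
    {"xyz": [0,-0.18,0.4],"turn": -26,"jaw": 255},
  ],
)

```text
clock: 18.88
position: [0.5878, 0.2636, 0.1728]
ee_rot: [1.978, 2.431, -0.04]
force: [0.5, -0.7, -1.7]
width: 0.149
```

```bash
python3 - <<'E'
from h import *
go(.5875,.2637,.162,102);print(observe()['ft_torque'])
E
```

```text
t 18.88 pos [0.5878 0.2636 0.1728] w 0.149 F [ 0.5 -0.7 -1.7]
[[-0.204  0.979 -0.011]
 [ 0.979  0.203 -0.025]
 [-0.022 -0.015 -1.   ]]
yaw 101.8 joints [-0.11  0.61 -0.64  1.53  0.39  1.16 -0.63]
DELTA cm [ 0.04 -0.01  1.08] len 1.1 turn -0.24
[ 0.04977823 -0.20133753  0.02318995]
```

Request:
arm_command(
  deltas=[
    {"xyz": [0,0,0.3],"turn": 0,"jaw": 255},
    {"xyz": [0,0,0.6],"turn": 0,"jaw": 255},
    {"xyz": [0,0,0.9],"turn": 0,"jaw": 255},
    {"xyz": [0,0,1],"turn": 0,"jaw": 255},
  ],
)

```text
clock: 19.22
position: [0.5875, 0.2633, 0.1623]
ee_rot: [1.979, 2.43, -0.041]
force: [-1.6, -1.3, 4.2]
width: 0.152
```

```bash
python3 - <<'E'
from h import *
go(.5875,.2637,.162,102);print(observe()['ft_torque'])
d=snap('scene','scene14')
a=cv2.imread('pics/scene14.png')[90:230,290:430]
f=lambda x:cv2.resize(np.clip(x*1.8,0,255).astype('uint8'),(500,500),interpolation=cv2.INTER_CUBIC)
cv2.imwrite('pics/d14.png',f(a))
E
```

```text
t 19.22 pos [0.5875 0.2633 0.1623] w 0.152 F [-1.6 -1.3  4.2]
[[-0.203  0.979 -0.011]
 [ 0.979  0.202 -0.025]
 [-0.022 -0.016 -1.   ]]
yaw 101.7 joints [-0.11  0.62 -0.63  1.54  0.4   1.14 -0.64]
DELTA cm [0.04 0.01 0.03] len 0.1 turn -0.31
[-0.27927198  0.13741491  0.00326973]
```

View pics/d14.png

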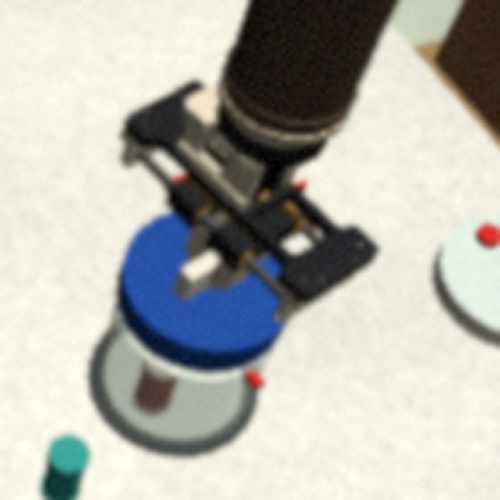

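Request:
arm_command(
  deltas=[
    {"xyz": [0,0,0],"turn": 0,"jaw": 185},
    {"xyz": [0,0,0],"turn": 0,"jaw": 185},
    {"xyz": [0,0,0],"turn": 0,"jaw": 185},
    {"xyz": [0,0,0],"turn": 0,"jaw": 185},
    {"xyz": [0,0,-0.1],"turn": 0,"jaw": 185},
  ],
)

```text
clock: 19.68
position: [0.5875, 0.2633, 0.1635]
ee_rot: [1.979, 2.43, -0.041]
force: [0.2, 0.9, -0.0]
width: 0.273
```

Request:
arm_command(
  deltas=[
    {"xyz": [0,0,0],"turn": 0,"jaw": 255},
    {"xyz": [0,0,0],"turn": 0,"jaw": 255},
    {"xyz": [0,0,0],"turn": 0,"jaw": 255},
    {"xyz": [0,0,0],"turn": 0,"jaw": 255},
    {"xyz": [0,0,0],"turn": 0,"jaw": 255},
  ],
)

```text
clock: 20.1
position: [0.5878, 0.2634, 0.1638]
ee_rot: [1.979, 2.43, -0.04]
force: [0.1, 0.3, 1.4]
width: 0.151
```

```bash
python3 - <<'E'
from h import *
go(.5875,.2635,.163,7);print(observe()['ft_torque'])
E
```

```text
t 20.1 pos [0.5878 0.2634 0.1638] w 0.151 F [0.1 0.3 1.4]
[[-0.203  0.979 -0.01 ]
 [ 0.979  0.202 -0.025]
 [-0.022 -0.015 -1.   ]]
yaw 101.7 joints [-0.11  0.62 -0.63  1.54  0.4   1.14 -0.63]
DELTA cm [ 0.02 -0.03  0.08] len 0.1 turn 94.7
[ 0.03722867 -0.28751129  0.05023134]
```

Request:
arm_command(
  deltas=[
    {"xyz": [0,0,0],"turn": 6.5,"jaw": 255},
    {"xyz": [0,0,0],"turn": 13,"jaw": 255},
    {"xyz": [0,0,0],"turn": 19.5,"jaw": 255},
    {"xyz": [0,0,0],"turn": 26,"jaw": 255},
    {"xyz": [0,0,0],"turn": 32,"jaw": 255},
  ],
)

```text
clock: 20.52
position: [0.5871, 0.2636, 0.1637]
ee_rot: [2.571, 1.78, -0.037]
force: [-3.4, 0.3, 2.3]
width: 0.152
```

```bash
python3 - <<'E'
from h import *
go(.5875,.2635,.163,7);print(observe()['ft_torque'])
E
```

```text
t 20.52 pos [0.5871 0.2636 0.1637] w 0.152 F [-3.4  0.3  2.3]
[[ 0.352  0.936 -0.011]
 [ 0.936 -0.352 -0.025]
 [-0.027 -0.002 -1.   ]]
yaw 69.4 joints [-0.19  0.58 -0.5   1.55  0.31  1.11 -1.13]
DELTA cm [0.01 0.04 0.07] len 0.1 turn 62.39
[-0.00309723  0.57568935  0.05884783]
```

Request:
arm_command(
  deltas=[
    {"xyz": [0,0.04,0],"turn": 0,"jaw": 185},
    {"xyz": [0,0.04,0],"turn": 0,"jaw": 185},
    {"xyz": [0,0.04,0],"turn": 0,"jaw": 185},
    {"xyz": [0,0.04,0],"turn": 0,"jaw": 185},
  ],
)

```text
clock: 20.85
position: [0.5875, 0.2633, 0.1635]
ee_rot: [2.569, 1.783, -0.037]
force: [0.0, 0.1, 0.3]
width: 0.275
```

Request:
arm_command(
  deltas=[
    {"xyz": [0,0,0],"turn": 0,"jaw": 255},
    {"xyz": [0,0,0],"turn": 0,"jaw": 255},
    {"xyz": [0,0,0],"turn": 0,"jaw": 255},
    {"xyz": [0,0,0],"turn": 0,"jaw": 255},
    {"xyz": [0,0,0],"turn": 0,"jaw": 255},
  ],
)

```text
clock: 21.27
position: [0.5875, 0.2633, 0.1634]
ee_rot: [2.569, 1.784, -0.037]
force: [-0.5, 0.6, -0.5]
width: 0.147
```

Request:
arm_command(
  deltas=[
    {"xyz": [0,0,0],"turn": 6.5,"jaw": 255},
    {"xyz": [0,0,0],"turn": 13,"jaw": 255},
    {"xyz": [0,0,0],"turn": 19.5,"jaw": 255},
    {"xyz": [0,0,0],"turn": 26,"jaw": 255},
    {"xyz": [0,0,0],"turn": 32,"jaw": 255},
  ],
)

```text
clock: 21.68
position: [0.5869, 0.2629, 0.1636]
ee_rot: [2.958, 0.996, -0.032]
force: [-3.9, -1.7, 4.4]
width: 0.151
```

```bash
python3 - <<'E'
from h import *
go(.5875,.2635,.163,7);print(observe()['ft_torque'])
d=snap('scene','scene15')
a=cv2.imread('pics/scene15.png')[90:230,290:430]
f=lambda x:cv2.resize(np.clip(x*1.8,0,255).astype('uint8'),(500,500),interpolation=cv2.INTER_CUBIC)
cv2.imwrite('pics/d15.png',f(a))
E
```

```text
t 21.68 pos [0.5869 0.2629 0.1636] w 0.151 F [-3.9 -1.7  4.4]
[[ 0.796  0.605 -0.013]
 [ 0.605 -0.796 -0.026]
 [-0.026  0.013 -1.   ]]
yaw 37.2 joints [-0.28  0.56 -0.36  1.56  0.23  1.09 -1.62]
DELTA cm [ 0.08 -0.01  0.06] len 0.1 turn 30.22
[-0.3926531   0.86915928  0.23623758]
```

View pics/d15.png

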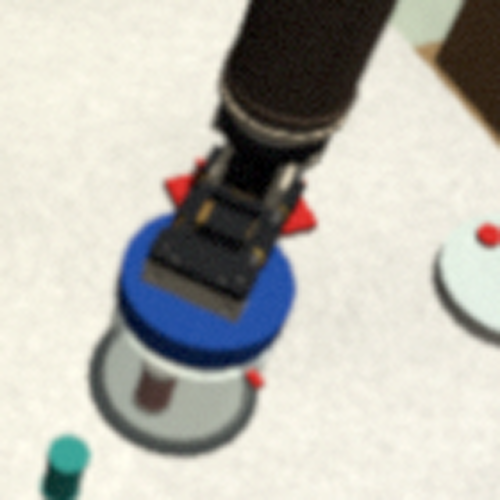

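Request:
arm_command(
  deltas=[
    {"xyz": [0.08,0,0],"turn": 0,"jaw": 185},
    {"xyz": [0.08,0,0],"turn": 0,"jaw": 185},
    {"xyz": [0.08,0,0],"turn": 0,"jaw": 185},
    {"xyz": [0.08,0,0],"turn": 0,"jaw": 185},
  ],
)

```text
clock: 22.07
position: [0.5877, 0.2637, 0.1636]
ee_rot: [2.961, 0.989, -0.031]
force: [0.5, 0.1, 0.6]
width: 0.276
```

Request:
arm_command(
  deltas=[
    {"xyz": [0,0,0],"turn": 0,"jaw": 255},
    {"xyz": [0,0,0],"turn": 0,"jaw": 255},
    {"xyz": [0,0,0],"turn": 0,"jaw": 255},
    {"xyz": [0,0,0],"turn": 0,"jaw": 255},
    {"xyz": [0,0,0],"turn": 0,"jaw": 255},
  ],
)

```text
clock: 22.48
position: [0.5877, 0.2637, 0.1636]
ee_rot: [2.961, 0.989, -0.031]
force: [-0.7, -0.4, 1.1]
width: 0.149
```

Request:
arm_command(
  deltas=[
    {"xyz": [0,0,0],"turn": 6,"jaw": 255},
    {"xyz": [0,0,0],"turn": 12,"jaw": 255},
    {"xyz": [0,0,0],"turn": 18,"jaw": 255},
    {"xyz": [0,0,0],"turn": 23,"jaw": 255},
    {"xyz": [0,0,0],"turn": 27,"jaw": 255},
  ],
)

```text
clock: 22.9
position: [0.5869, 0.2635, 0.1639]
ee_rot: [3.106, 0.264, -0.025]
force: [-4.1, -2.7, 5.0]
width: 0.15
```

```bash
python3 - <<'E'
from h import *
go(.5875,.2635,.163,7);print(observe()['ft_torque'])
E
```

```text
t 22.9 pos [0.5869 0.2635 0.1639] w 0.15 F [-4.1 -2.7  5. ]
[[ 0.986  0.169 -0.014]
 [ 0.168 -0.985 -0.026]
 [-0.018  0.023 -1.   ]]
yaw 9.7 joints [-0.35  0.55 -0.25  1.56  0.16  1.08 -2.05]
DELTA cm [0.06 0.01 0.08] len 0.1 turn 2.7
[-0.12790939  1.14574163  0.25394003]
```

Request:
arm_command(
  deltas=[
    {"xyz": [0.06,0,0],"turn": 1.5,"jaw": 255},
    {"xyz": [0.06,0,0],"turn": 3,"jaw": 255},
    {"xyz": [0.06,0,0],"turn": 3.5,"jaw": 255},
    {"xyz": [0.06,0,0],"turn": 3.5,"jaw": 255},
  ],
)

```text
clock: 23.23
position: [0.5869, 0.264, 0.1639]
ee_rot: [3.112, 0.171, -0.025]
force: [-5.2, -0.8, 4.7]
width: 0.146
```

```bash
python3 - <<'E'
from h import *
go(.5875,.2635,.163,7);print(observe()['ft_torque'])
E
```

```text
t 23.23 pos [0.5869 0.264  0.1639] w 0.146 F [-5.2 -0.8  4.7]
[[ 0.994  0.11  -0.014]
 [ 0.109 -0.994 -0.026]
 [-0.017  0.024 -1.   ]]
yaw 6.3 joints [-0.36  0.55 -0.23  1.56  0.15  1.08 -2.1 ]
DELTA cm [0.06 0.05 0.1 ] len 0.1 turn -0.73
[0.08162891 1.25766749 0.42912391]
```

Request:
arm_command(
  deltas=[
    {"xyz": [0.05,0,0],"turn": 1.5,"jaw": 255},
    {"xyz": [0.05,0,0],"turn": 3,"jaw": 255},
    {"xyz": [0.05,0,0],"turn": 4,"jaw": 255},
    {"xyz": [0.05,0,0],"turn": 4,"jaw": 255},
  ],
)

```text
clock: 23.57
position: [0.5871, 0.2642, 0.164]
ee_rot: [3.115, 0.061, -0.024]
force: [-4.8, -1.4, 5.3]
width: 0.161
```

```bash
python3 - <<'E'
from h import *
go(.5875,.2635,.163,7);print(observe()['ft_torque'])
E
```

```text
t 23.57 pos [0.5871 0.2642 0.164 ] w 0.161 F [-4.8 -1.4  5.3]
[[ 0.999  0.039 -0.015]
 [ 0.039 -0.999 -0.026]
 [-0.016  0.025 -1.   ]]
yaw 2.2 joints [-0.37  0.55 -0.22  1.56  0.14  1.08 -2.16]
DELTA cm [0.04 0.07 0.1 ] len 0.1 turn -4.78
[-0.09122988  1.21068382  0.98148784]
```

Request:
arm_command(
  deltas=[
    {"xyz": [0,0,0],"turn": 0,"jaw": 100},
    {"xyz": [0,0,0],"turn": 0,"jaw": 100},
    {"xyz": [0,0,0],"turn": 0,"jaw": 100},
    {"xyz": [0,0,0],"turn": 0,"jaw": 100},
    {"xyz": [0,0,0],"turn": 0,"jaw": 100},
  ],
)

```text
clock: 23.98
position: [0.5874, 0.264, 0.1638]
ee_rot: [3.115, 0.06, -0.023]
force: [0.4, -0.5, -0.1]
width: 0.471
```

Request:
arm_command(
  deltas=[
    {"xyz": [0,0,-2],"turn": 0,"jaw": 100},
    {"xyz": [0,0,-5],"turn": 0,"jaw": 100},
    {"xyz": [0,1,-8],"turn": 0,"jaw": 100},
    {"xyz": [0,4,-10],"turn": 0,"jaw": 100},
    {"xyz": [0,8,-10],"turn": 0,"jaw": 100},
  ],
)

```text
clock: 24.4
position: [0.5932, 0.1909, 0.2706]
ee_rot: [3.12, 0.069, -0.013]
force: [2.5, 0.5, 0.9]
width: 0.609
```

Request:
arm_command(
  deltas=[
    {"xyz": [0,4,0],"turn": 0,"jaw": 100},
    {"xyz": [0,8,0],"turn": 0,"jaw": 100},
    {"xyz": [-1,12,0],"turn": 0,"jaw": 100},
    {"xyz": [-2,16,0],"turn": 0,"jaw": 100},
    {"xyz": [-3,20,0],"turn": 0,"jaw": 100},
  ],
)

```text
clock: 24.82
position: [0.5716, -0.0122, 0.2751]
ee_rot: [3.12, 0.068, -0.012]
force: [0.7, -0.5, -0.0]
width: 0.608
```

```bash
python3 - <<'E'
from h import *
go(.456,-.1545,.23,0)
for n in('scene','top'): 
    d=snap(n,n+'16');P=cloud(d);hsv=cv2.cvtColor(d['frame'],cv2.COLOR_RGB2HSV)
    c=np.array([.5875,.2637]); dd=np.linalg.norm(P[...,:2]-c,axis=-1)
    blue=(hsv[...,0]>100)&(hsv[...,0]<130)&(hsv[...,1]>120)
    q=P[blue&(dd<.08)&(P[...,2]>.14)]; m=abs(q[:,2]-np.median(q[:,2]))<.006
    A=np.c_[q[m][:,:2]-c,np.ones(m.sum())]; print(n,'plane',np.linalg.lstsq(A,q[m][:,2],rcond=None)[0],cv2.minEnclosingCircle(q[m][:,:2].astype(np.float32)))
    bm=(~blue)&(dd<.05)&(P[...,2]>.172)&(P[...,2]<.2); b=P[bm]
    if len(b)>5:
        w,V=np.linalg.eigh(np.cov(b[:,:2].T)); print('bar',len(b),b.mean(0),np.degrees(np.arctan2(V[1,1],V[0,1])))
    rm=((hsv[...,0]<6)|(hsv[...,0]>174))&(hsv[...,1]>150)&(P[...,2]>.09)&(P[...,2]<.125)&(dd<.1)
    nn,L,_,_=cv2.connectedComponentsWithStats(rm.astype('uint8'))
    for i in range(1,nn): print('redmark',(L==i).sum(),np.round(P[L==i].mean(0),4))
a=cv2.imread('pics/scene16.png')[110:220,300:410]; b=cv2.imread('pics/top16.png')[140:230,115:205]
f=lambda x:cv2.resize(np.clip(x*1.8,0,255).astype('uint8'),(400,400),interpolation=cv2.INTER_CUBIC)
cv2.imwrite('pics/d16.png',np.hstack([f(a),f(b)]))
E
```

```text
t 24.82 pos [ 0.5716 -0.0122  0.2751] w 0.608 F [ 0.7 -0.5 -0. ]
[[ 0.999  0.044 -0.007]
 [ 0.043 -0.999 -0.021]
 [-0.008  0.02  -1.   ]]
yaw 2.5 joints [ 0.03  0.33 -0.16  1.62  0.08  1.21 -1.67]
DELTA cm [-12.13  13.62   4.88] len 18.9 turn 2.49
scene plane [-0.00257516  0.00376347  0.15448859] ((0.5884670615196228, 0.2647130787372589), 0.06891186535358429)
bar 153 [0.59045233 0.26030179 0.18225623] -172.94341243951988
redmark 9 [0.661  0.271  0.1103]
top plane [-3.41426891e-04  7.75436713e-05  1.55995183e-01] ((0.5839895009994507, 0.26486238837242126), 0.06773939728736877)
bar 166 [0.58239945 0.26452334 0.18458435] -173.0776618270349
redmark 15 [0.5133 0.2553 0.1114]
```

View pics/d16.png

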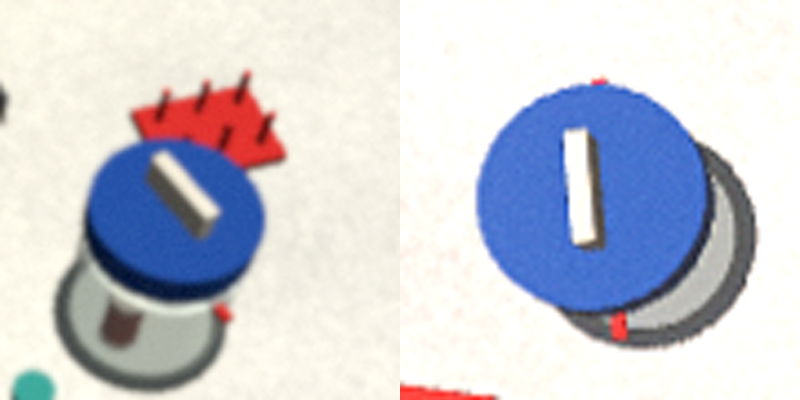

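View pics/top16.png

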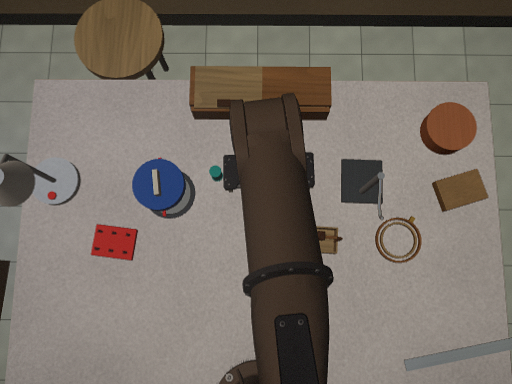

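```bash
python3 - <<'E'
from m import *
for t in('top0','scene0'):
    d=load(t);P=cloud(d);X=P.reshape(-1,3)
    def ax(m,k):
        q=X[m];w,V=np.linalg.eigh(np.cov(q[:,:2].T));a=np.degrees(np.arctan2(V[1,1],V[0,1]))%180;print(t,k,len(q),q.mean(0).round(4),'ang',round(a,2),'ptp',np.ptp(q,axis=0).round(3))
    near=(abs(X[:,0]-.456)<.06)&(abs(X[:,1]+.155)<.08)
    ax(near&(X[:,2]>.124)&(X[:,2]<.14),'bar')
    ax(near&(X[:,2]>.150)&(X[:,2]<.175),'block')
    # basket body rect rim
    r=cv2.minAreaRect(X[near&(X[:,2]>.035)&(X[:,2]<.055)][:,:2].astype(np.float32));print('rim',r)
    rod=(X[:,0]>.48)&(X[:,0]<.585)&(abs(X[:,1]+.295)<.02)&(X[:,2]>.195)&(X[:,2]<.24)
    ax(rod,'rod')
    pl=(X[:,0]>.48)&(X[:,0]<.8)&(abs(X[:,1]+.28)<.12)&(X[:,2]>.0045)&(X[:,2]<.012)
    fr=d['frame'].reshape(-1,3).astype(int); pl&=(fr.sum(1)<200)
    r=cv2.minAreaRect(X[pl][:,:2].astype(np.float32));print('plate',r,pl.sum())
    post=(abs(X[:,0]-.6)<.03)&(abs(X[:,1]+.295)<.03)&(X[:,2]>.217)&(X[:,2]<.23)
    q=X[post];print('posttop',q.mean(0),(q.min(0)+q.max(0))/2)
E
```

```text
top0 bar 95 [ 0.4528 -0.1528  0.1325] ang 86.55 ptp [0.015 0.107 0.014]
top0 block 81 [ 0.4522 -0.1528  0.1654] ang 31.77 ptp [0.023 0.02  0.023]
rim ((0.4528833031654358, -0.15315893292427063), (0.12630850076675415, 0.07228921353816986), 86.55665588378906)
top0 rod 123 [ 0.5359 -0.2937  0.2134] ang 177.81 ptp [0.095 0.011 0.031]
plate ((0.5869120359420776, -0.27820640802383423), (0.21044109761714935, 0.21754327416419983), 0.4399247467517853) 952
posttop [ 0.59215164 -0.29571721  0.22071102] [ 0.58759229 -0.29568066  0.22167579]
scene0 bar 98 [ 0.4587 -0.1565  0.1311] ang 86.16 ptp [0.017 0.108 0.016]
scene0 block 79 [ 0.4599 -0.1563  0.1623] ang 175.97 ptp [0.025 0.022 0.017]
rim ((0.45624038577079773, -0.15569719672203064), (0.1261560320854187, 0.07664241641759872), 85.82759857177734)
scene0 rod 126 [ 0.5332 -0.2961  0.2137] ang 178.81 ptp [0.094 0.009 0.029]
plate ((0.5887206792831421, -0.2831420302391052), (0.23591125011444092, 0.21165485680103302), 88.47148132324219) 1310
posttop [ 0.59424877 -0.29816835  0.22062326] [ 0.58915209 -0.2980643   0.22085272]
```

Request:
arm_command(
  deltas=[
    {"xyz": [-2.5,2.8,0.5],"turn": 2,"jaw": 110},
    {"xyz": [-5,5.6,1.2],"turn": 4,"jaw": 110},
    {"xyz": [-7.5,8.4,2],"turn": 6,"jaw": 110},
    {"xyz": [-10,11.2,3],"turn": 6,"jaw": 110},
    {"xyz": [-12,13.5,3.7],"turn": 6,"jaw": 110},
  ],
  force=30,
)

```text
clock: 25.33
position: [0.4531, -0.1612, 0.2423]
ee_rot: [3.113, -0.116, -0.011]
force: [0.3, 0.6, -0.6]
width: 0.568
```

Request:
arm_command(
  deltas=[
    {"xyz": [0,0,0],"turn": 0,"jaw": 110},
    {"xyz": [0,0,0],"turn": 0,"jaw": 110},
  ],
)

```text
clock: 25.5
position: [0.4518, -0.1629, 0.2422]
ee_rot: [3.113, -0.123, -0.012]
force: [0.5, -0.9, 1.0]
width: 0.57
```

```bash
python3 - <<'E'
from h import *
go(.4557,-.1547,.141,-3.6)
d=snap('scene','scene17')
a=cv2.imread('pics/scene17.png')[110:230,140:260]
f=lambda x:cv2.resize(np.clip(x*1.8,0,255).astype('uint8'),(500,500),interpolation=cv2.INTER_CUBIC)
cv2.imwrite('pics/d17.png',f(a))
E
```

```text
t 25.5 pos [ 0.4518 -0.1629  0.2422] w 0.57 F [ 0.5 -0.9  1. ]
[[ 0.997 -0.079 -0.009]
 [-0.079 -0.997 -0.026]
 [-0.007  0.027 -1.   ]]
yaw -4.5 joints [ 0.27  0.19 -0.07  1.89  0.05  1.07 -1.47]
DELTA cm [ 0.39 -1.12 10.09] len 10.2 turn -0.91
```

View pics/d17.png

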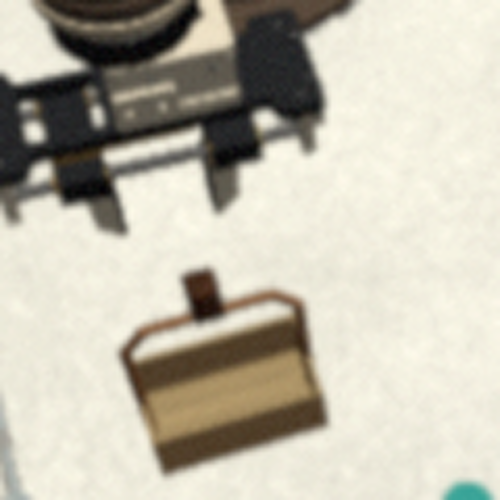

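Request:
arm_command(
  deltas=[
    {"xyz": [0.3,-0.8,1],"turn": -0.9,"jaw": 150},
    {"xyz": [0.4,-1.1,3],"turn": -0.9,"jaw": 150},
    {"xyz": [0.4,-1.1,6],"turn": -0.9,"jaw": 150},
    {"xyz": [0.4,-1.1,8],"turn": -0.9,"jaw": 150},
    {"xyz": [0.4,-1.1,8],"turn": -0.9,"jaw": 150},
  ],
)

```text
clock: 25.97
position: [0.4561, -0.1502, 0.1583]
ee_rot: [3.116, -0.088, -0.02]
force: [-0.5, -0.1, -0.9]
width: 0.411
```

```bash
python3 - <<'E'
from h import *
go(.4557,-.1547,.1415,-3.6)
d=snap('scene','scene18')
a=cv2.imread('pics/scene18.png')[110:230,140:260]
f=lambda x:cv2.resize(np.clip(x*1.8,0,255).astype('uint8'),(500,500),interpolation=cv2.INTER_CUBIC)
cv2.imwrite('pics/d18.png',f(a))
E
```

```text
t 25.97 pos [ 0.4561 -0.1502  0.1583] w 0.411 F [-0.5 -0.1 -0.9]
[[ 0.998 -0.056 -0.013]
 [-0.057 -0.998 -0.024]
 [-0.012  0.024 -1.   ]]
yaw -3.2 joints [ 0.25  0.29 -0.08  1.99  0.06  0.87 -1.49]
DELTA cm [0.   0.41 1.69] len 1.7 turn 0.36
```

View pics/d18.png

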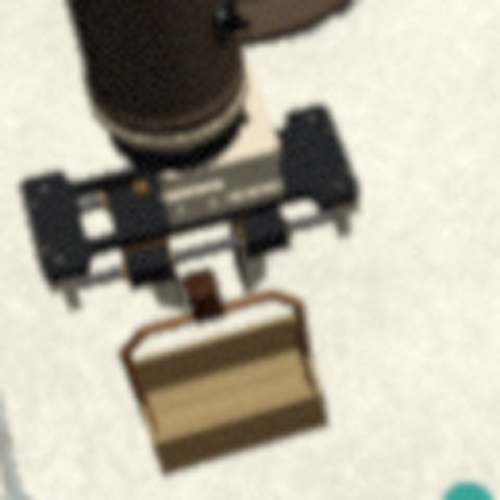

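Fingers straddle the block (crop 205,290); shift 4 mm to centre and finish the descent, then grip.

Request:
arm_command(
  deltas=[
    {"xyz": [0,0.4,0.3],"turn": 0.4,"jaw": 150},
    {"xyz": [0,0.4,0.9],"turn": 0.4,"jaw": 150},
    {"xyz": [0,0.4,1.5],"turn": 0.4,"jaw": 150},
    {"xyz": [0,0.4,1.65],"turn": 0.4,"jaw": 150},
    {"xyz": [0,0.4,1.65],"turn": 0.4,"jaw": 150},
  ],
)

```text
clock: 26.43
position: [0.4566, -0.155, 0.1439]
ee_rot: [3.116, -0.1, -0.017]
force: [0.3, -0.2, 0.0]
width: 0.412
```

Request:
arm_command(
  deltas=[
    {"xyz": [0,0,0],"turn": 0,"jaw": 255},
    {"xyz": [0,0,0],"turn": 0,"jaw": 255},
    {"xyz": [0,0,0],"turn": 0,"jaw": 255},
    {"xyz": [0,0,0],"turn": 0,"jaw": 255},
    {"xyz": [0,0,0],"turn": 0,"jaw": 255},
  ],
)

```text
clock: 26.85
position: [0.4569, -0.155, 0.1442]
ee_rot: [3.116, -0.1, -0.015]
force: [-0.1, 0.7, 3.8]
width: 0.233
```

Request:
arm_command(
  deltas=[
    {"xyz": [0,0,-1.5],"turn": 0,"jaw": 255},
    {"xyz": [0,0,-4],"turn": 0,"jaw": 255},
    {"xyz": [0,0,-7],"turn": 0,"jaw": 255},
    {"xyz": [0,0,-10],"turn": 0,"jaw": 255},
    {"xyz": [0,0,-12.5],"turn": 0,"jaw": 255},
  ],
)

```text
clock: 27.27
position: [0.4581, -0.152, 0.271]
ee_rot: [3.115, -0.1, -0.015]
force: [0.5, -0.4, -0.9]
width: 0.238
```

```bash
python3 - <<'E'
from h import *
go(.435,-.295,.262,-1.7)
E
```

```text
t 27.27 pos [ 0.4581 -0.152   0.271 ] w 0.238 F [ 0.5 -0.4 -0.9]
[[ 0.998 -0.064 -0.01 ]
 [-0.064 -0.998 -0.024]
 [-0.009  0.025 -1.   ]]
yaw -3.7 joints [ 0.26  0.17 -0.08  1.83  0.04  1.14 -1.47]
DELTA cm [-1.39 14.4   1.27] len 14.5 turn -1.97
```

Request:
arm_command(
  deltas=[
    {"xyz": [-1.4,3,0.1],"turn": -2,"jaw": 255},
    {"xyz": [-1.8,6,0.2],"turn": -2,"jaw": 255},
    {"xyz": [-1.8,9,0.3],"turn": -2,"jaw": 255},
    {"xyz": [-1.6,12,0.4],"turn": -2,"jaw": 255},
    {"xyz": [-1.4,14.4,0.4],"turn": -2,"jaw": 255},
  ],
)

```text
clock: 27.68
position: [0.4339, -0.2971, 0.2706]
ee_rot: [3.116, -0.047, -0.016]
force: [-0.1, 0.0, -2.7]
width: 0.237
```

Request:
arm_command(
  deltas=[
    {"xyz": [0,0,0],"turn": 0,"jaw": 255},
    {"xyz": [0,0,0],"turn": 0,"jaw": 255},
    {"xyz": [0,0,0],"turn": 0,"jaw": 255},
  ],
)

```text
clock: 27.93
position: [0.4337, -0.2964, 0.2701]
ee_rot: [3.117, -0.047, -0.017]
force: [-0.3, 0.1, -0.9]
width: 0.239
```

```bash
python3 - <<'E'
from h import *
go(.527,-.295,.266,-1.7)
for n in('scene','top'): 
    d=snap(n,n+'19');P=cloud(d);X=P.reshape(-1,3); o=observe()['position']
    near=(abs(X[:,0]-o[0])<.03)&(abs(X[:,1]-o[1])<.07)&(X[:,2]>o[2]-.022)&(X[:,2]<o[2]-.006)
    q=X[near]; print(n,len(q),q.mean(0) if len(q) else 0, (q.min(0)+q.max(0))/2 if len(q) else 0)
a=cv2.imread('pics/scene19.png')[150:310,60:220]; b=cv2.imread('pics/top19.png')[150:290,310:450]
f=lambda x:cv2.resize(np.clip(x*1.8,0,255).astype('uint8'),(400,400),interpolation=cv2.INTER_CUBIC)
cv2.imwrite('pics/d19.png',np.hstack([f(a),f(b)]))
E
```

```text
t 27.93 pos [ 0.4337 -0.2964  0.2701] w 0.239 F [-0.3  0.1 -0.9]
[[ 0.999 -0.03  -0.011]
 [-0.031 -0.999 -0.024]
 [-0.011  0.024 -1.   ]]
yaw -1.7 joints [ 0.46  0.24  0.02  1.75  0.02  1.15 -1.13]
DELTA cm [ 9.32 -0.43  0.3 ] len 9.3 turn -0.05
scene 121 [ 0.43543718 -0.29733861  0.25679284] [ 0.43562145 -0.29685325  0.25618824]
top 0 0 0
```

View pics/d19.png

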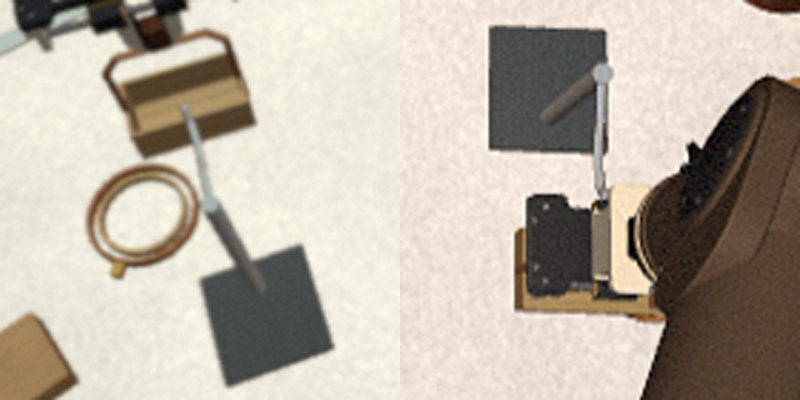

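Request:
arm_command(
  deltas=[
    {"xyz": [2,-0.1,0],"turn": 0,"jaw": 255},
    {"xyz": [4.5,-0.2,0],"turn": 0,"jaw": 255},
    {"xyz": [7,-0.3,0.1],"turn": 0,"jaw": 255},
    {"xyz": [9.3,-0.4,0.1],"turn": 0,"jaw": 255},
    {"xyz": [9.3,-0.4,0.1],"turn": 0,"jaw": 255},
  ],
)

```text
clock: 28.45
position: [0.5317, -0.2913, 0.2677]
ee_rot: [3.119, -0.036, -0.013]
force: [0.4, 0.6, -1.3]
width: 0.241
```

Request:
arm_command(
  deltas=[
    {"xyz": [0,0,0],"turn": 0,"jaw": 255},
    {"xyz": [0,0,0],"turn": 0,"jaw": 255},
  ],
)

```text
clock: 28.62
position: [0.5321, -0.2896, 0.2674]
ee_rot: [3.12, -0.032, -0.014]
force: [-0.3, -0.3, -1.9]
width: 0.238
```

```bash
python3 - <<'E'
from h import *
go(.527,-.295,.225,-1.7)
for n in('scene','top'): 
    d=snap(n,n+'20')
a=cv2.imread('pics/scene20.png')[150:310,60:220]; b=cv2.imread('pics/top20.png')[150:290,310:450]
f=lambda x:cv2.resize(np.clip(x*1.8,0,255).astype('uint8'),(400,400),interpolation=cv2.INTER_CUBIC)
cv2.imwrite('pics/d20.png',np.hstack([f(a),f(b)]))
E
```

```text
t 28.62 pos [ 0.5321 -0.2896  0.2674] w 0.238 F [-0.3 -0.3 -1.9]
[[ 1.    -0.021 -0.009]
 [-0.021 -1.    -0.022]
 [-0.009  0.022 -1.   ]]
yaw -1.2 joints [ 0.39  0.37  0.01  1.57  0.02  1.2  -1.2 ]
DELTA cm [-0.46  0.46  4.26] len 4.3 turn 0.51
```

View pics/d20.png

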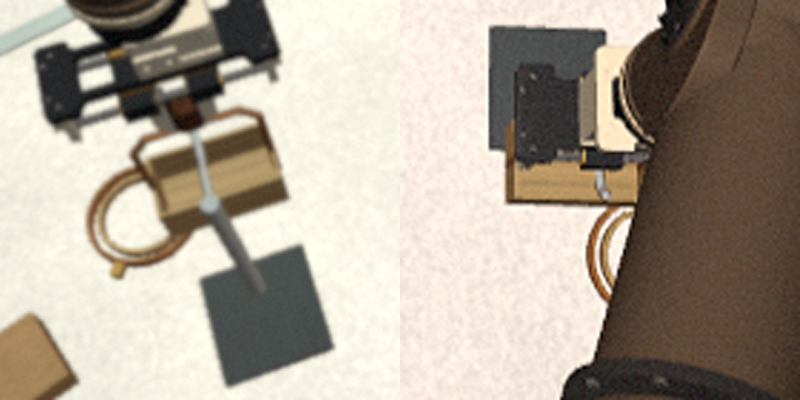

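Request:
arm_command(
  deltas=[
    {"xyz": [-0.4,0.4,0.6],"turn": 0.5,"jaw": 255},
    {"xyz": [-0.45,0.45,1.6],"turn": 0.5,"jaw": 255},
    {"xyz": [-0.45,0.45,2.6],"turn": 0.5,"jaw": 255},
    {"xyz": [-0.45,0.45,3.5],"turn": 0.5,"jaw": 255},
    {"xyz": [-0.45,0.45,3.8],"turn": 0.5,"jaw": 255},
  ],
)

```text
clock: 29.13
position: [0.5249, -0.2957, 0.2276]
ee_rot: [3.12, -0.05, -0.018]
force: [-0.1, 1.1, -2.7]
width: 0.241
```

```bash
python3 - <<'E'
from h import *
go(.527,-.295,.225,-1.7)
for n in('scene','top'): 
    d=snap(n,n+'21')
a=cv2.imread('pics/scene21.png')[150:310,60:220]; b=cv2.imread('pics/top21.png')[150:290,310:450]
f=lambda x:cv2.resize(np.clip(x*1.8,0,255).astype('uint8'),(400,400),interpolation=cv2.INTER_CUBIC)
cv2.imwrite('pics/d21.png',np.hstack([f(a),f(b)]))
E
```

```text
t 29.13 pos [ 0.5249 -0.2957  0.2276] w 0.241 F [-0.1  1.1 -2.7]
[[ 0.999 -0.032 -0.012]
 [-0.032 -0.999 -0.021]
 [-0.011  0.021 -1.   ]]
yaw -1.8 joints [ 0.4   0.4   0.01  1.63  0.02  1.12 -1.2 ]
DELTA cm [ 0.21 -0.08  0.25] len 0.3 turn -0.13
```

View pics/d21.png

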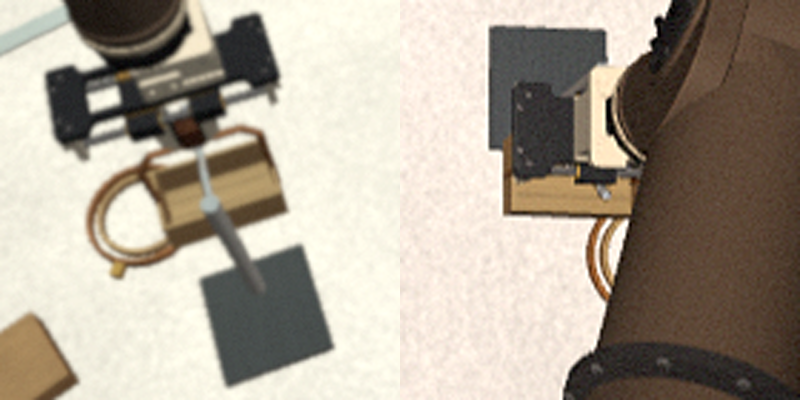

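Request:
arm_command(
  deltas=[
    {"xyz": [0.1,-0.05,0.1],"turn": 0,"jaw": 255},
    {"xyz": [0.15,-0.05,0.25],"turn": 0,"jaw": 255},
    {"xyz": [0.15,-0.05,0.35],"turn": 0,"jaw": 255},
    {"xyz": [0.15,-0.05,0.35],"turn": 0,"jaw": 255},
  ],
)

```text
clock: 29.57
position: [0.5271, -0.2953, 0.2251]
ee_rot: [3.119, -0.049, -0.017]
force: [0.1, 1.3, -2.2]
width: 0.239
```

```bash
python3 - <<'E'
from h import *
go(.527,-.295,.225,-1.7)
E
```

```text
t 29.57 pos [ 0.5271 -0.2953  0.2251] w 0.239 F [ 0.1  1.3 -2.2]
[[ 0.999 -0.031 -0.011]
 [-0.031 -0.999 -0.022]
 [-0.01   0.022 -1.   ]]
yaw -1.8 joints [ 0.4   0.4   0.01  1.63  0.02  1.11 -1.2 ]
DELTA cm [-0.01 -0.03  0.01] len 0.0 turn -0.1
```

Still carrying the weight; lower a few mm more to contact.

Request:
arm_command(
  deltas=[
    {"xyz": [0,0,0.1],"turn": 0,"jaw": 255},
    {"xyz": [0,0,0.2],"turn": 0,"jaw": 255},
    {"xyz": [0,0,0.3],"turn": 0,"jaw": 255},
  ],
)

```text
clock: 29.82
position: [0.5275, -0.2955, 0.2238]
ee_rot: [3.119, -0.049, -0.014]
force: [-5.4, 2.6, 17.5]
width: 0.24
```

```bash
python3 - <<'E'
from h import *
go(.527,-.295,.225,-1.7)
E
```

```text
t 29.82 pos [ 0.5275 -0.2955  0.2238] w 0.24 F [-5.4  2.6 17.5]
[[ 0.999 -0.031 -0.009]
 [-0.031 -0.999 -0.022]
 [-0.009  0.022 -1.   ]]
yaw -1.8 joints [ 0.4   0.4   0.01  1.63  0.02  1.11 -1.2 ]
DELTA cm [-0.05 -0.05 -0.12] len 0.1 turn -0.1
```

Request:
arm_command(
  deltas=[
    {"xyz": [-0.1,0,-0.05],"turn": 0,"jaw": 255},
    {"xyz": [-0.1,0,-0.05],"turn": 0,"jaw": 200},
    {"xyz": [-0.1,0,-0.05],"turn": 0,"jaw": 150},
    {"xyz": [-0.1,0,-0.05],"turn": 0,"jaw": 130},
    {"xyz": [-0.1,0,-0.05],"turn": 0,"jaw": 130},
  ],
)

```text
clock: 30.23
position: [0.5266, -0.2955, 0.2242]
ee_rot: [3.119, -0.049, -0.014]
force: [-1.7, -0.6, -0.8]
width: 0.408
```

Request:
arm_command(
  deltas=[
    {"xyz": [0,0,0],"turn": 0,"jaw": 130},
    {"xyz": [0,0,0],"turn": 0,"jaw": 130},
  ],
)

```text
clock: 30.4
position: [0.5266, -0.2955, 0.2241]
ee_rot: [3.119, -0.049, -0.014]
force: [0.1, 0.4, 0.2]
width: 0.482
```

```bash
python3 - <<'E'
from h import *
go(.527,-.295,.225,-1.7)
for n in('scene','top'): 
    d=snap(n,n+'22')
a=cv2.imread('pics/scene22.png')[150:310,60:220]; b=cv2.imread('pics/top22.png')[150:290,310:450]
f=lambda x:cv2.resize(np.clip(x*1.8,0,255).astype('uint8'),(400,400),interpolation=cv2.INTER_CUBIC)
cv2.imwrite('pics/d22.png',np.hstack([f(a),f(b)]))
E
```

```text
t 30.4 pos [ 0.5266 -0.2955  0.2241] w 0.482 F [0.1 0.4 0.2]
[[ 0.999 -0.031 -0.009]
 [-0.031 -0.999 -0.022]
 [-0.009  0.022 -1.   ]]
yaw -1.8 joints [ 0.4   0.4   0.01  1.63  0.02  1.11 -1.2 ]
DELTA cm [ 0.04 -0.05 -0.09] len 0.1 turn -0.09
```

View pics/d22.png

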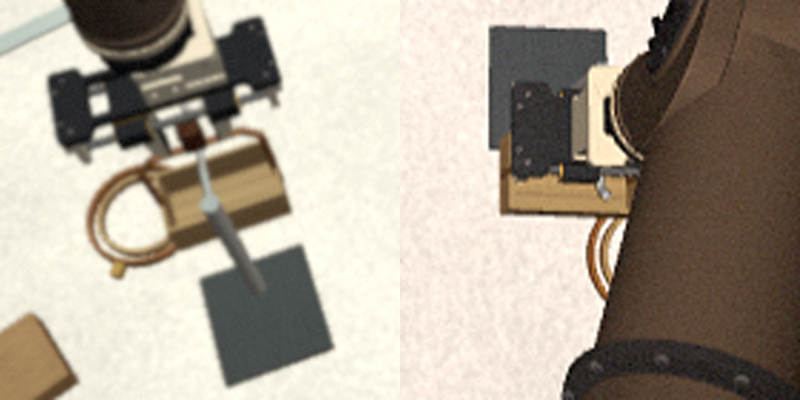

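Basket hangs on the hook with the fingers clear of the block. Rise straight up, then back away.

Request:
arm_command(
  deltas=[
    {"xyz": [0,0,-1.5],"turn": 0,"jaw": 130},
    {"xyz": [0,0,-4],"turn": 0,"jaw": 130},
    {"xyz": [0,0,-7],"turn": 0,"jaw": 130},
    {"xyz": [0,0,-10],"turn": 0,"jaw": 130},
    {"xyz": [0,0,-12],"turn": 0,"jaw": 130},
  ],
)

```text
clock: 30.92
position: [0.5282, -0.293, 0.3471]
ee_rot: [3.118, -0.049, -0.01]
force: [0.3, -1.3, -0.5]
width: 0.491
```

Request:
arm_command(
  deltas=[
    {"xyz": [-3,-2,0],"turn": 0,"jaw": 130},
    {"xyz": [-6,-5,0],"turn": 0,"jaw": 130},
    {"xyz": [-9,-8,0],"turn": 0,"jaw": 130},
    {"xyz": [-11,-11,0],"turn": 0,"jaw": 130},
    {"xyz": [-12,-14,0],"turn": 0,"jaw": 130},
  ],
)

```text
clock: 31.33
position: [0.4099, -0.1485, 0.3449]
ee_rot: [3.117, -0.051, -0.01]
force: [0.1, 1.1, -0.0]
width: 0.488
```

Request:
arm_command(
  deltas=[
    {"xyz": [0,0,0],"turn": 0,"jaw": 130},
    {"xyz": [0,0,0],"turn": 0,"jaw": 130},
    {"xyz": [0,0,0],"turn": 0,"jaw": 130},
    {"xyz": [0,0,0],"turn": 0,"jaw": 130},
    {"xyz": [0,0,0],"turn": 0,"jaw": 130},
  ],
)

```text
clock: 31.75
position: [0.4103, -0.1495, 0.3447]
ee_rot: [3.117, -0.054, -0.011]
force: [0.0, -0.8, 0.3]
width: 0.492
```

```bash
python3 - <<'E'
from h import *
st()
for n in('scene','top'): 
    d=snap(n,n+'23');P=cloud(d);X=P.reshape(-1,3)
    near=(abs(X[:,0]-.527)<.04)&(abs(X[:,1]+.295)<.06)
    for lo,hi in((.235,.255),(.11,.135)):
        q=X[near&(X[:,2]>lo)&(X[:,2]<hi)]; print(n,lo,len(q),q.mean(0).round(4),((q.min(0)+q.max(0))/2).round(4))
a=cv2.imread('pics/scene23.png'); b=cv2.imread('pics/top23.png')[150:270,320:440]
f=lambda x:cv2.resize(np.clip(x*1.8,0,255).astype('uint8'),(400,400),interpolation=cv2.INTER_CUBIC)
cv2.imwrite('pics/d23.png',np.hstack([f(a[150:290,80:220]),f(b)]))
cv2.imwrite('pics/e23.png',np.clip(a*1.5,0,255).astype('uint8'))
E
```

```text
t 31.75 pos [ 0.4103 -0.1495  0.3447] w 0.492 F [ 0.  -0.8  0.3]
[[ 0.999 -0.034 -0.007]
 [-0.035 -0.999 -0.024]
 [-0.006  0.024 -1.   ]]
scene 0.235 90 [ 0.528  -0.2955  0.2449] [ 0.5261 -0.296   0.243 ]
scene 0.11 456 [ 0.5258 -0.2998  0.122 ] [ 0.5254 -0.2952  0.1213]
top 0.235 12 [ 0.5324 -0.2949  0.2466] [ 0.5324 -0.2939  0.2461]
top 0.11 45 [ 0.5558 -0.3242  0.1258] [ 0.5557 -0.3183  0.1216]
```

View pics/d23.png

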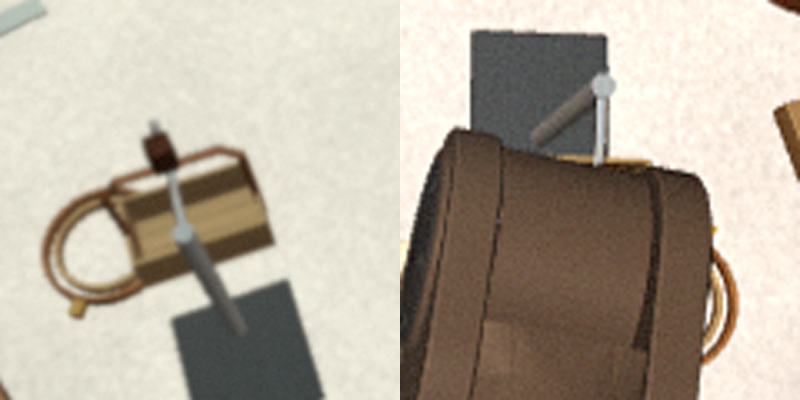

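View pics/e23.png

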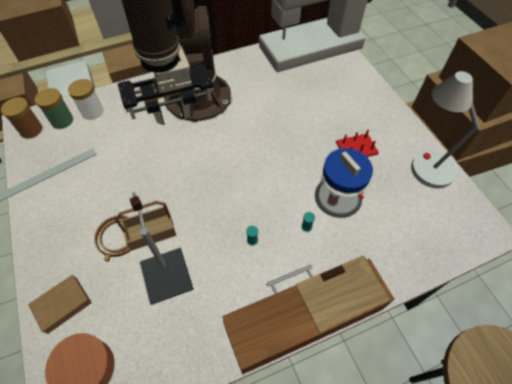

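Request:
arm_command(
  deltas=[
    {"xyz": [0,0,0],"turn": 0,"jaw": 130},
    {"xyz": [0,0,0],"turn": 0,"jaw": 130},
    {"xyz": [0,0,0],"turn": 0,"jaw": 130},
    {"xyz": [0,0,0],"turn": 0,"jaw": 130},
    {"xyz": [0,0,0],"turn": 0,"jaw": 130},
  ],
)

```text
clock: 32.27
position: [0.4102, -0.1492, 0.3445]
ee_rot: [3.117, -0.053, -0.011]
force: [0.2, 0.0, 0.6]
width: 0.489
```

```bash
python3 - <<'E'
from m import *
st()
d=snap('scene','scene24');P=cloud(d);X=P.reshape(-1,3)
near=(abs(X[:,0]-.527)<.04)&(abs(X[:,1]+.295)<.06)
q=X[near&(X[:,2]>.235)&(X[:,2]<.255)];print(q.mean(0).round(4),len(q))
d0=load('scene23');print('max diff px',(np.abs(d['frame'].astype(int)-d0['frame']).sum(2)>60).sum())
c=np.array([.5875,.2637]);dd=np.linalg.norm(P[...,:2]-c,axis=-1);hsv=cv2.cvtColor(d['frame'],cv2.COLOR_RGB2HSV)
blue=(hsv[...,0]>100)&(hsv[...,0]<130)&(hsv[...,1]>120)
b=P[(~blue)&(dd<.05)&(P[...,2]>.172)&(P[...,2]<.2)];w,V=np.linalg.eigh(np.cov(b[:,:2].T));print('bar ang',np.degrees(np.arctan2(V[1,1],V[0,1]))%180, 'lid z',np.median(P[blue&(dd<.07)&(P[...,2]>.14)][:,2]))
sign_off()
E
```

```text
t 32.27 pos [ 0.4102 -0.1492  0.3445] w 0.489 F [0.2 0.  0.6]
[[ 0.999 -0.034 -0.007]
 [-0.034 -0.999 -0.024]
 [-0.007  0.024 -1.   ]]
[ 0.528  -0.2957  0.2448] 91
max diff px 0
bar ang 6.869841011113721 lid z 0.1544264870430564
the job is handed in; nothing more can be done
```

The job is done and handed in at about 32 s of the 210 s allowed.

- **Reels:** The red, green and blue reels went into the jar at three different off-centre spots; the yellow one was absent. The two turquoise look-alikes stayed where they were.
- **Lid:** I set it on the threads, turned it anticlockwise until it dropped, then screwed it clockwise to the stop.
- **Basket:** It hangs by its handle on the hook.

**Last checks**
- **Lid bar:** The bar stands at about 6.9° in world axes and the red marks at about 7.2°.
- **Lid height:** The lid top is level at about 155 mm, which fits the lid sitting fully home at 124 mm.
- **Basket:** Its grip block is at the height expected for a bar lying in the seat. The last two scene pictures, half a second apart, were identical.

**Limits of the checks**
- **Cameras:** The two disagreed by about 4 mm, so I used the mean, and the grasps confirmed it.
- **Tool tilt:** The tool drifted 1–2° off vertical, so I regripped the lid several times while screwing it down. It still ended level.
- **Green reel:** I never saw it clearly inside the jar. No red, green or blue reel is left on the table, and I let it go inside the mouth.

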